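# Photograph the lug nut with a two-stage shutter

## Task

Take a picture of the lug nut: lift the small camera out of its parking pocket and lower it gently, without dropping it, into the shooting stand, standing fully down in the middle of the stand's floor with its lens to the nut. The pocket and the stand leave different sides of the camera free, so stand it on the open marble, let go and take it again the other way. Let go of it, press the shutter on its top just to the half-way stop and keep it there for a good second so that it can focus, then press it fully down, let it come up again, and leave everything else where it stands.

Things in the scene. Friction and masses are not known exactly. Their poses are not given: they have to be found in the camera images.
- camera: Loose grey block camera, 130 to 250 g: 36 mm thick (x), 54 mm wide (y), 50 mm tall without the button. Origin: centre of underside, z up. The round dark lens is flush in the front face (its -x), a black screen on the back. Starts in the pocket, axes along the pocket's. Grip by flat faces: left and right (54 mm) or front and back (36 mm).
- lens (a point): Centre of the camera's lens, on the front face (camera x = -18 mm), 25 mm above its underside.
- shutter_top (a point): Centre of the top face of the shutter button (steel, a flat-topped cone, 14 mm across at the top and 34 mm at the foot, too slanted to lift by), in the middle of the camera's top: 58 mm above the camera's underside when up. It moves straight down, 6 mm in all.
- first (a joint): First half of the shutter's travel in m: 0 up, 0.003 at the half-way stop. A light spring: about 1 N at the start and 3 N at the half-way stop. There it stands still until the push exceeds about 9 N. Springs back when let go.
- second (a joint): Second half of the shutter's travel in m: stays 0 until the push exceeds about 9 N, 0.003 when fully down (about 13 N). Springs back when let go. It starts only after the first half is used up.
- pocket: Fixed parking pocket, axes as the camera's; origin on the table under the middle of the camera's place. Base 8 mm thick, the camera stands on it (x -48 to 32 mm, y +-30 mm). Upright plates before the lens (clear) and behind (white), 54 mm wide, inner faces at x = +-19.5 mm, top at z = 66 mm, above the camera's top: only its left and right sides are free.
- stand: Fixed white stand; origin on the table under the middle, z up, front -x. Base 90 x 80 x 10 mm; the camera stands on it (underside z = 10 mm), axes along the stand's, between two cheeks left and right: 34 mm long (x), inner faces y = +-28.5 mm, straight to z = 69 mm, flared out to 80 mm. They reach above the camera's top: only its front and back are free there.
- nut: Chrome six-sided wheel lug nut, loose, 23 mm across and 33 mm tall, standing about 100 mm in front of the stand. Origin under its centre. The subject of the picture: leave it alone.
- sprayer: White trigger spray bottle, loose, 84 mm across, 221 mm tall, origin under its centre. Leave alone.
- caddy: Pale green plastic brush caddy, loose, 110 x 150 mm, 85 mm tall box with a bail to 130 mm and brushes to 170 mm. Origin under its centre. Leave alone.
- jar: Glass jar with a clip-on lid, loose, 76 mm across (about 86 mm with its clip), 100 mm tall. Origin under its centre. Leave alone.
There are look-alikes about, which are no part of the job. Of the things that look like the camera, the middle-sized one is meant.

How it is judged:
By the outcome, as a careful person would: the job done as asked, in the order asked, and still so for the second after the job is handed in, with the robot touching nothing.
It also fails if it takes over 69 s, if anything falls off the work surface, if the arm or the gripper's body presses on something with over 40 N, if the wrist force passes 120 N, or if a joint passes its speed limit or range.

## Robot

A 7-joint arm with a two-finger parallel gripper is mounted at the origin on the work surface. World frame = base frame: x ahead of the robot, y to its left, z up, the work surface at z = 0. Lengths are in m, angles in rad, forces in N, time in s.
With the tool pointing down it reaches from about 0.425 to 0.925 m from the base axis. Payload 6.8 kg.
Tool frame: the origin (TCP) lies midway between the tips of the shut fingers; the grasp point (between the pads) lies 19 mm behind it; z points along the fingers, x is the direction in which the jaws open and shut, and the axes are right-handed (so a half turn about z gives the same grasp; the last joint's range is limited). The gripper opens to 85 mm and grips with 20 to 120 N. Pads are 22 mm wide; open, the fingers measure 114 mm over their backs; the gripper's body (76 mm by 85 mm) begins 54 mm behind the grasp point. The pads swing forward as they close: fully open they stand 13 mm farther back than shut.
Start: joints at [1.068, 0.477, 0.022, 1.555, -0.011, 1.109, -0.083], TCP at [0.26, -0.623, 0.231] pointing down, gripper open.
Joint ranges: [-2.96, 2.96], [-0.34, 2.1], [-1.41, 1.46], [0.24, 2.44], [-1.37, 4.51], [0.17, 1.92], [-2.96, 2.96]. Speed limits (rad/s): [2.39, 2.39, 3.14, 3.14, 3.14, 3.14, 3.14].

## Interface

Orientations are given as a rotation vector (axis times angle).
In Python, from bench import r gives the robot as it stands. The module is installed in compiled form; this text tells all that it offers.
- The arm moves only by the shell command python3 -m pendant 'ROWS' [OPENING] [FORCE]. ROWS is text: rows parted by semicolons, each of 4 numbers parted by spaces: the shift along the tool's x, y, z in cm, then the turn about the tool's z in degrees. A call has 1 to 8 rows; each row shifts and turns the pose as measured when the row begins, along the tool's axes as they then stand; what a row does not reach is not made up. A row lasts 1/12 s, in which the tool goes at most 41.7 mm and 7.16 degrees, less where a joint would pass 70% of its speed; a pose out of reach is approached as far as the arm can. A call with a gripper value outside its range is refused whole. OPENING is the closure in counts, from 0 (fully open) to 255 (shut), set as the call begins (- or left out, the last holds). The fingers move at their own pace and stop on an object; FORCE is the grip in N (left out, the last holds). Time passes only in rows, so rows that do not move let the fingers close. It gives the time, the measured TCP pose, the force and the opening at its end, in the units of the state.
- r.get_obs(): the state, without advancing time (a new reading comes with each control period).
- r.grab_frame(name): name is "side" or "top"; returns a dict with "color" (420x560x3 uint8, red, green, blue), "fx", "fy", "cx", "cy" (pixels), "R" (3x3) and "t" (3): a world point X has camera coordinates R X + t. Camera axes: x right, y down, z forward; pixel columns grow to the right and rows downward; lengths in m; the calibration is good to about 2 mm. A picture is of the moment at which its call begins. There is no depth.
- r.hand_in(): hands the job in, once; it reports no verdict.
The state is a dict: "clock": time; "joints": joint angles; "qvel": joint speeds; "tau": joint torques, N m; "tcp_pos": TCP position; "orientation": TCP orientation; "contact_force": force on the tool from outside, world axes, zero at the start; "moment": the same for the moment, N m; "grip_width": finger opening in m.
Only numpy, scipy, OpenCV 4.12 (cv2) and the standard library are available. Lean on these libraries where they do the work, as an engineer would, in place of code of your own. Each camera call takes 0.05 s, during which the arm holds its last target.

## Working session

There is one attempt and no reset: what is moved stays moved. The work goes in short steps, Python scripts to look and compute and a shell command to move; the robot and the scene stay as the last step left them, time stands still between calls to the robot, and variables do not carry over. Pictures are saved under pics/ and viewed, and the job is handed in when it is done.

```bash
mkdir -p pics
cat > h.py <<'E'
import numpy as np, cv2
from bench import r
from scipy.spatial.transform import Rotation as Ro
def snap(n,tag):
    f=r.grab_frame(n); cv2.imwrite(f'pics/{tag}.png',f['color'][...,::-1]); 
    np.savez(f'pics/{tag}.npz',**{k:np.array(v) for k,v in f.items()}); return f
def load(tag): return dict(np.load(f'pics/{tag}.npz'))
def ray(f,u,v):
    d=np.array([(u-f['cx'])/f['fx'],(v-f['cy'])/f['fy'],1.]); R=f['R']; return -R.T@f['t'], R.T@d
def onz(f,u,v,z):
    o,d=ray(f,u,v); return o+d*(z-o[2])/d[2]
def proj(f,X):
    c=f['R']@np.array(X)+f['t']; return c[0]/c[2]*f['fx']+f['cx'], c[1]/c[2]*f['fy']+f['cy']
def crop(tag,x0,y0,x1,y1,k,out):
    im=cv2.imread(f'pics/{tag}.png')[y0:y1,x0:x1]; cv2.imwrite(f'pics/{out}.png',cv2.resize(im,None,fx=k,fy=k,interpolation=cv2.INTER_CUBIC))
E
python3 - <<'E'
from h import *
print({k:np.round(v,3) for k,v in r.get_obs().items()})
for n in('top','side'):
    f=snap(n,n+'0'); print(n,-f['R'].T@f['t'],f['R'].round(2).tolist(),f['fx'])
E
```

```text
{'clock': np.float64(0.0), 'joints': array([ 1.068,  0.478,  0.022,  1.556, -0.011,  1.109, -0.083]), 'qvel': array([-0.001,  0.001,  0.   ,  0.001, -0.   , -0.001,  0.   ]), 'tau': array([-1.0000e-03, -5.9646e+01,  1.6080e+00, -2.8120e+01,  1.3000e-02,
        9.0000e-03, -0.0000e+00]), 'tcp_pos': array([ 0.259, -0.623,  0.23 ]), 'orientation': array([-2.613,  1.742,  0.003]), 'contact_force': array([ 0.271, -0.632, -0.343]), 'moment': array([ 0.027, -0.006,  0.053]), 'grip_width': np.float64(0.085)}
top [0.48079029 0.01875236 1.20837433] [[-0.02, -1.0, 0.02], [-0.99, 0.02, -0.1], [0.1, -0.02, -0.99]] 406.6152611549761
side [0.10575107 0.74383485 0.82191458] [[-0.83, -0.55, 0.0], [-0.35, 0.52, -0.78], [0.43, -0.65, -0.63]] 441.08500092886584
```

View pics/top0.png

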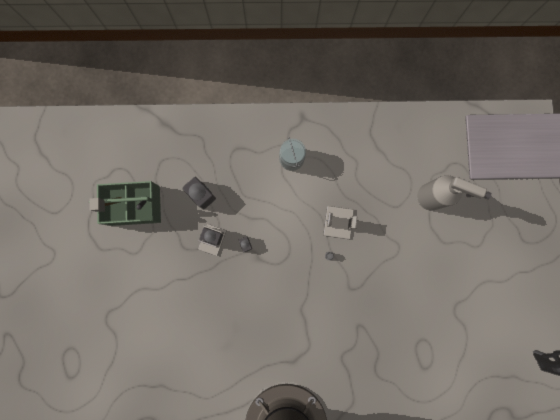

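View pics/side0.png

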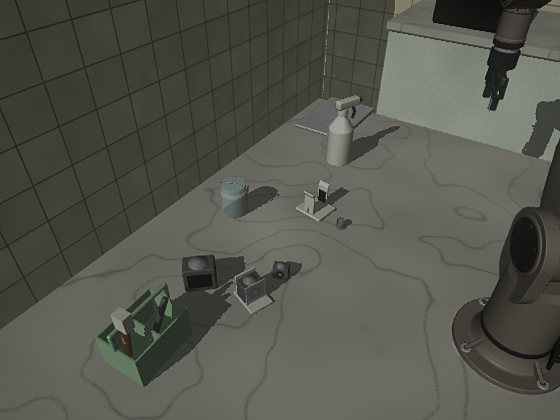

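Run:
```python
from h import *
crop('top0',170,160,270,270,7,'c1'); crop('top0',305,190,375,270,8,'c2'); crop('side0',170,240,310,330,5.5,'c3'); crop('side0',280,165,360,240,7,'c4')
```

```text
(no output)
```

View pics/c1.png

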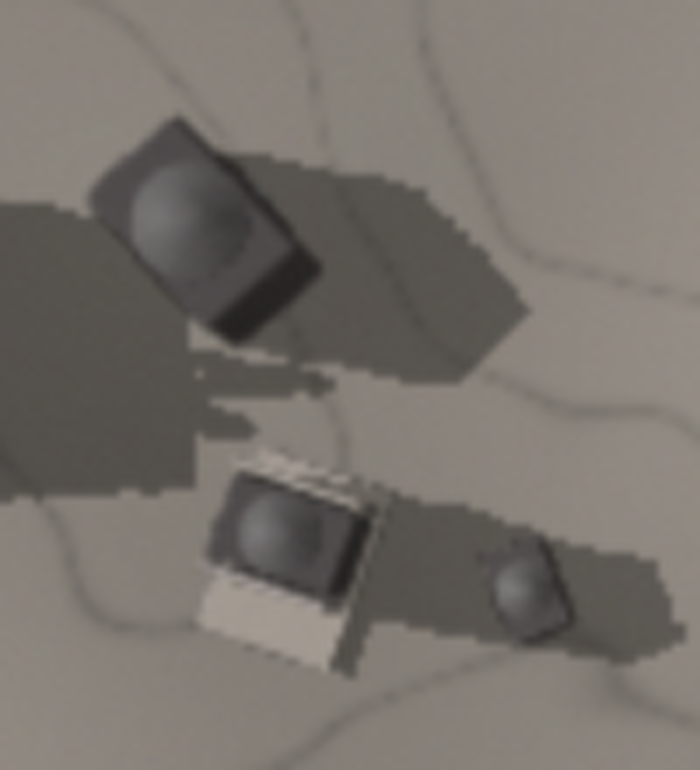

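View pics/c2.png

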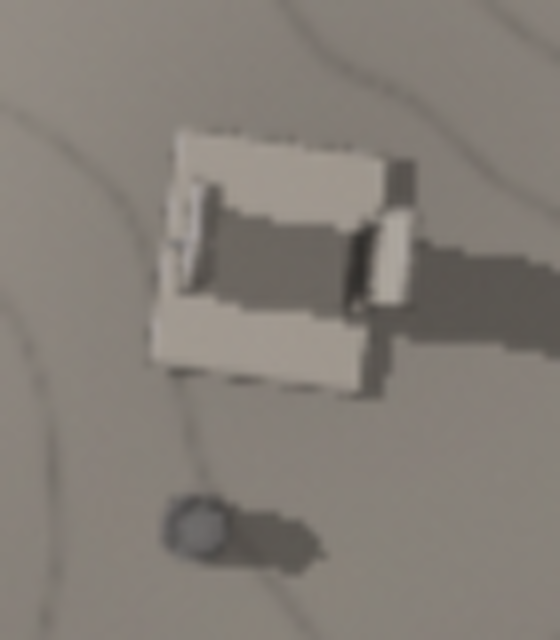

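View pics/c3.png

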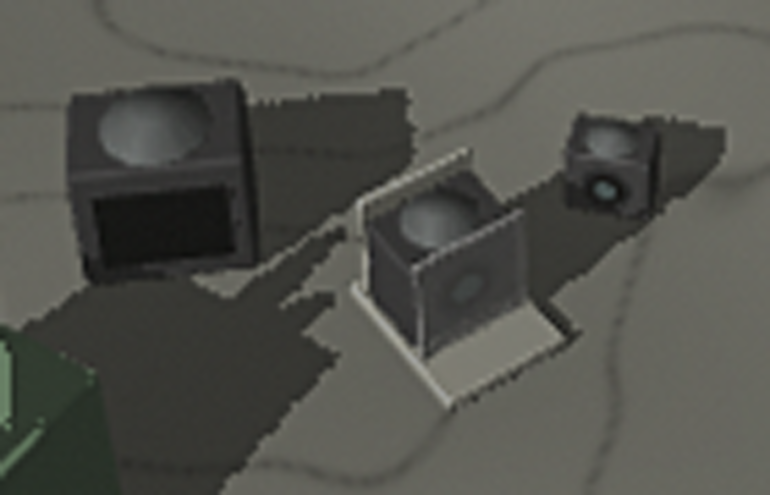

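View pics/c4.png

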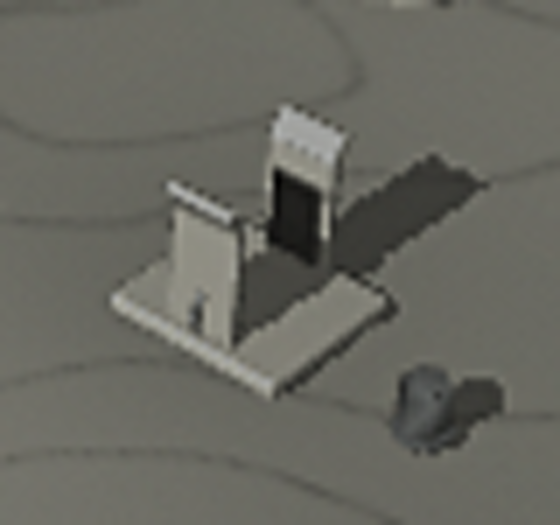

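Look-alikes in the top image: the big block is at (199,193), the middle one in the pocket at (210,237), and the small one at (246,244). The one in the pocket is meant: it is the middle size, and the crops show it between the clear and white plates with its lens behind the clear plate. The nut is at (330,256) and the stand at (340,222). Next I'll get poses by casting rays through corners.

```bash
cat > m1.py <<'E'
from h import *
T=load('top0'); S=load('side0')
def pts(f,ox,oy,k,L,z): return np.array([onz(f,ox+(a+.5)/k-.5,oy+(b+.5)/k-.5,z)[:2]*1000 for a,b in L])
def fit(P,M):
    P=np.array(P);M=np.array(M,float);p=P.mean(0);m=M.mean(0)
    H=(M-m).T@(P-p); a=np.arctan2(H[0,1]-H[1,0],H[0,0]+H[1,1]); R=np.array([[np.cos(a),-np.sin(a)],[np.sin(a),np.cos(a)]])
    o=p-R@m; print('origin',o.round(1),'yaw',np.degrees(a).round(1),'res',(P-(M@R.T+o)).round(1).tolist()); return o,a
if __name__=='__main__':
    print('cam top');fit(pts(T,170,160,7,[(237,473),(375,515),(335,605),(207,555)],.058),[(18,27),(18,-27),(-18,-27),(-18,27)])
    print('pocket front'); fit(pts(T,170,160,7,[(197,622),(330,670)],.008),[(-48,30),(-48,-30)])
    print('side pocket'); fit(pts(S,170,240,5.5,[(450,403),(575,335)],.008),[(-48,30),(-48,-30)])
    print('stand top'); fit(pts(T,305,190,8,[(180,130),(385,158),(362,390),(153,360)],.010),[(45,40),(45,-40),(-45,-40),(-45,40)])
    print('stand side'); fit(pts(S,280,165,7,[(112,296),(270,388),(392,295)],.010),[(45,40),(-45,40),(-45,-40)])
    print('nut',pts(T,305,190,8,[(201,528)],.033),'jar',onz(T,292,153,.1),'sprayer',onz(T,445,192,.2))
E
python3 m1.py
python3 - <<'E'
from h import *
crop('side0',205,262,282,320,10,'d1'); crop('top0',192,215,232,262,14,'d2')
E
```

```text
cam top
origin [537.4 200.8] yaw -20.8 res [[-0.2, 1.8], [0.9, -3.1], [-1.3, 0.3], [0.6, 1.0]]
pocket front
origin [539.3 202.2] yaw -20.8 res [[-0.1, -0.3], [0.1, 0.3]]
side pocket
origin [536.3 201.7] yaw -21.6 res [[0.5, 1.3], [-0.5, -1.3]]
stand top
origin [ 575.1 -168.4] yaw -8.5 res [[-1.7, -0.9], [-1.7, 2.1], [1.3, 0.5], [2.0, -1.6]]
stand side
origin [ 573.8 -166.7] yaw -8.6 res [[-2.4, -0.4], [1.6, 1.4], [0.7, -1.0]]
nut [[ 476.6165716 -136.649552 ]] jar [ 0.76285726 -0.03154354  0.1       ] sprayer [ 0.63109542 -0.41153443  0.2       ]
```

View pics/d1.png

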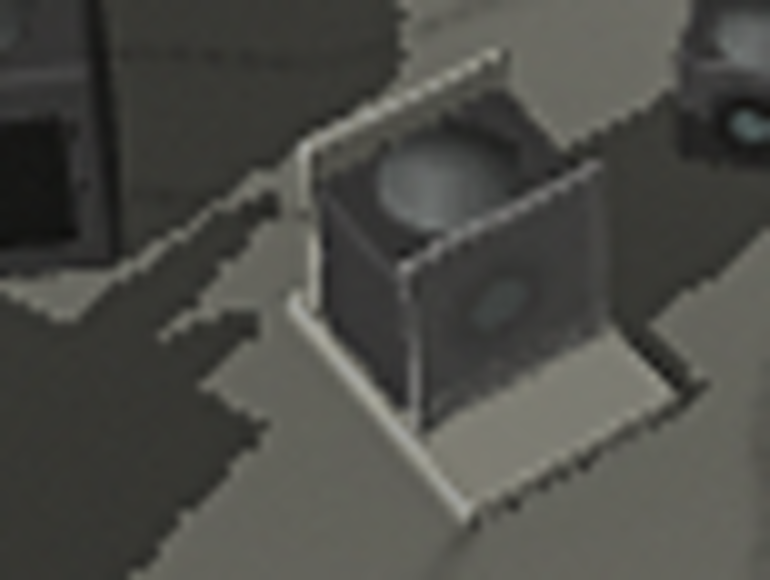

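View pics/d2.png

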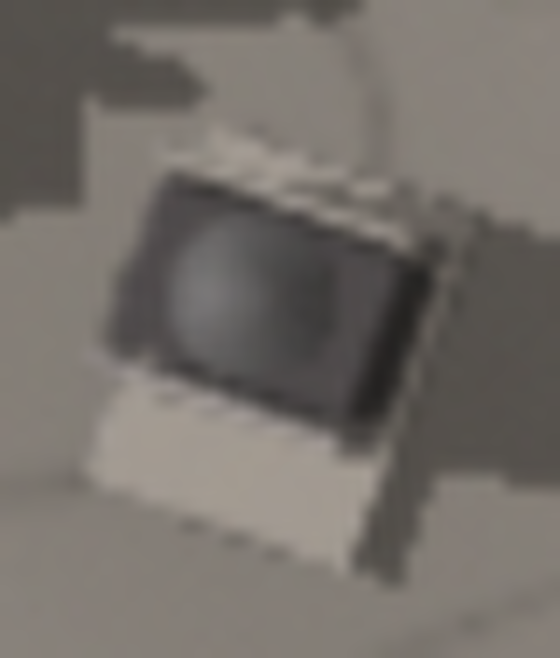

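```bash
cat > go.py <<'E'
# python3 go.py x y z jawdeg [step_cm] -> suggested rows (mm in, cm out)
import sys; from h import *
o=r.get_obs(); p=np.array(o['tcp_pos'])*1000; R=Ro.from_rotvec(o['orientation']).as_matrix()
a=np.degrees(np.arctan2(R[1,0],R[0,0])); print('t',round(float(o['clock']),2),'tcp',p.round(1),'jaw',a.round(2),'tilt',R[:,2].round(4),'F',np.round(o['contact_force'],1),'w',round(float(o['grip_width'])*1000,1),'q',np.round(o['joints'],2))
if len(sys.argv)>4:
    g=np.array([float(v) for v in sys.argv[1:4]]); ja=float(sys.argv[4]); st=float(sys.argv[5]) if len(sys.argv)>5 else 4.0
    dp=(g-p)/10; da=(ja-a+180)%360-180; n=int(max(np.ceil(np.linalg.norm(dp)/st),np.ceil(abs(da)/7),1)); rows=[]
    for i in range(n):
        d=R.T@(dp/n); rows.append('%.2f %.2f %.2f %.1f'%(*d,-da/n)); R=R@Ro.from_rotvec([0,0,np.radians(-da/n)]).as_matrix()
    print('\n'.join(rows[:8]),'\nn',n)
E
python3 go.py 537.5 201.5 200 69
```

```text
t 0.1 tcp [ 259.4 -622.6  230.4] jaw -67.38 tilt [-8.0e-04  1.5e-03 -1.0e+00] F [-0.3 -0.2 -0.3] w 85.7 q [ 1.07  0.48  0.02  1.56 -0.01  1.11 -0.08]
-2.97 -2.61 0.14 -6.2
-2.67 -2.91 0.14 -6.2
-2.34 -3.18 0.14 -6.2
-1.98 -3.42 0.14 -6.2
-1.60 -3.61 0.14 -6.2
-1.20 -3.77 0.14 -6.2
-0.79 -3.87 0.14 -6.2
-0.37 -3.94 0.14 -6.2 
n 22
```

```bash
python3 -m pendant '-3 -2.6 0 -6.2; -2.7 -2.9 0 -6.2; -2.3 -3.2 0 -6.2; -2 -3.4 0 -6.2; -1.6 -3.6 0 -6.2; -1.2 -3.8 0 -6.2; -0.8 -3.9 0 -6.2; -0.4 -3.9 0 -6.2'; python3 go.py 537.5 201.5 200 69
```

```text
clock: 0.77
tcp_pos: [0.3527, -0.317, 0.2249]
orientation: [3.108, -0.451, -0.014]
contact_force: [1.0, 0.2, -0.3]
grip_width: 0.0855
t 0.77 tcp [ 352.7 -317.   224.9] jaw -16.52 tilt [-0.0089  0.     -1.    ] F [ 1.   0.2 -0.3] w 85.5 q [ 0.85  0.17 -0.28  2.01  0.06  0.98  0.25]
0.21 -3.93 0.17 -6.1
0.63 -3.88 0.17 -6.1
1.04 -3.79 0.17 -6.1
1.44 -3.66 0.17 -6.1
1.82 -3.49 0.17 -6.1
2.18 -3.27 0.17 -6.1
2.52 -3.02 0.17 -6.1
2.82 -2.74 0.17 -6.1 
n 14
```

```bash
python3 -m pendant '0.2 -3.9 0.1 -6.1; 0.6 -3.9 0.1 -6.1; 1 -3.8 0.1 -6.1; 1.4 -3.7 0.1 -6.1; 1.8 -3.5 0.1 -6.1; 2.2 -3.3 0.1 -6.1; 2.5 -3 0.1 -6.1; 2.8 -2.7 0.1 -6.1'; python3 go.py 537.5 201.5 200 69
```

```text
clock: 1.43
tcp_pos: [0.4506, -0.0035, 0.2152]
orientation: [2.999, 0.937, -0.015]
contact_force: [0.5, 0.2, 0.0]
grip_width: 0.0856
t 1.43 tcp [450.6  -3.5 215.2] jaw 34.69 tilt [-0.0094 -0.0031 -1.    ] F [0.5 0.2 0. ] w 85.6 q [ 0.45  0.18 -0.64  2.05  0.14  0.96  0.34]
3.14 -1.98 0.23 -5.7
3.32 -1.66 0.23 -5.7
3.47 -1.32 0.23 -5.7
3.58 -0.97 0.23 -5.7
3.66 -0.61 0.23 -5.7
3.70 -0.24 0.23 -5.7 
n 6
```

```bash
python3 -m pendant '3.2 -2 0.2 -5.7; 3.3 -1.7 0.2 -5.7; 3.5 -1.3 0.2 -5.7; 3.6 -1 0.2 -5.7; 3.7 -0.6 0.2 -5.7; 3.7 -0.2 0.2 -5.7; 0 0 0 0; 0 0 0 0'; python3 go.py 537.5 201.5 120 69
```

```text
clock: 2.1
tcp_pos: [0.5366, 0.2236, 0.1991]
orientation: [-2.544, -1.83, 0.014]
contact_force: [0.3, -1.3, -0.6]
grip_width: 0.0853
t 2.1 tcp [536.6 223.6 199.1] jaw 71.46 tilt [-0.0117  0.0014 -0.9999] F [ 0.3 -1.3 -0.6] w 85.3 q [ 0.1   0.47 -0.78  1.77  0.37  1.06  0.43]
-0.68 0.29 2.64 0.8
-0.68 0.30 2.64 0.8
-0.67 0.31 2.64 0.8 
n 3
```

```bash
python3 -m pendant '-0.7 0.3 2.6 0.8; -0.7 0.3 2.6 0.8; -0.6 0.3 2.6 0.8; 0 0 0 0; 0 0 0 0'; python3 go.py 537.5 201.5 120 69
python3 - <<'E'
from h import *
snap('top','top1');snap('side','side1')
crop('top1',150,170,270,270,6.5,'e1'); crop('side1',180,160,310,320,3.7,'e2')
E
```

```text
clock: 2.52
tcp_pos: [0.5374, 0.2003, 0.1193]
orientation: [-2.586, -1.771, 0.013]
contact_force: [-1.1, 1.9, -0.2]
grip_width: 0.0849
t 2.52 tcp [537.4 200.3 119.3] jaw 68.82 tilt [-0.0108  0.0015 -0.9999] F [-1.1  1.9 -0.2] w 84.9 q [ 0.09  0.55 -0.72  1.86  0.44  0.91  0.36]
0.12 -0.03 -0.07 -0.2 
n 1
```

View pics/e1.png

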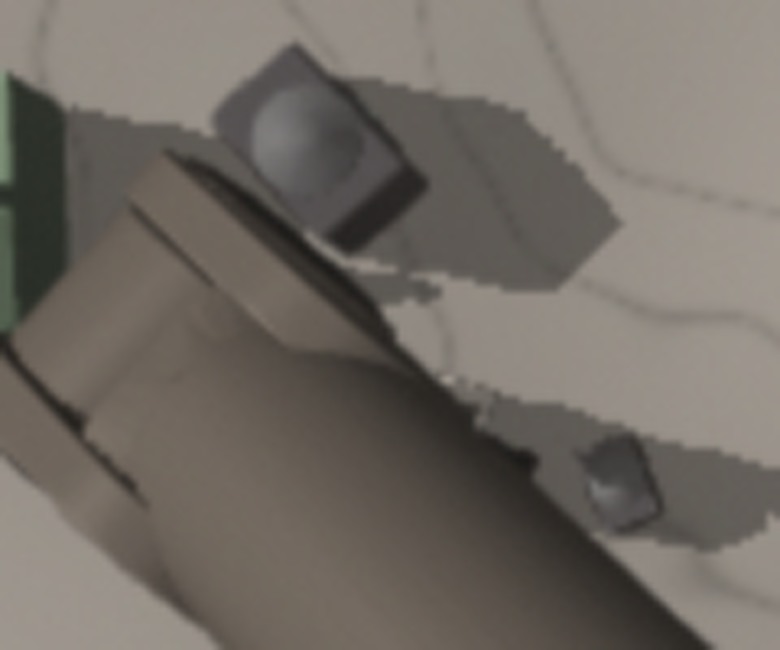

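View pics/e2.png

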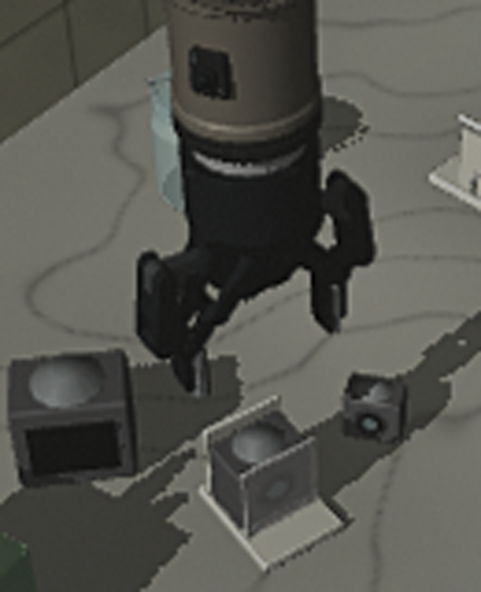

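```bash
python3 - <<'E'
from h import *
f=load('side1'); T=load('top0')
a=np.radians(68.8); d=np.array([np.cos(a),np.sin(a),0])
for s in(42.5,-42.5):
  P=(np.array([537.4,200.3,132])+s*d)/1000; u,v=proj(f,P); print((u-180)*3.7,(v-160)*3.7)
E
python3 - <<'E'
from h import *
crop('side1',215,225,285,325,6,'e3')
E
```

```text
196.99726638134766 383.73888458428087
317.61568908801274 325.47446136534376
```

View pics/e3.png

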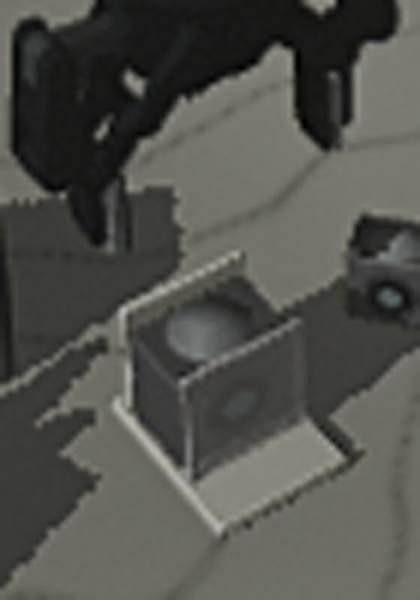

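The pads line up with the pocket once their 22 mm width is allowed for, and the calibration agrees. Next, the descent.

```bash
python3 -m pendant '0.1 0 2.5 -0.2; 0 0 2.5 0; 0 0 2 0; 0 0 1 0; 0 0 0.5 0; 0 0 0 0'; python3 go.py 537.5 201.5 15 69
```

```text
clock: 3.12
tcp_pos: [0.5452, 0.206, 0.0433]
orientation: [-2.587, -1.777, -0.018]
contact_force: [-0.5, 0.1, 1.3]
grip_width: 0.0859
t 3.12 tcp [545.2 206.   43.3] jaw 68.97 tilt [ 0.008   0.0085 -0.9999] F [-0.5  0.1  1.3] w 85.9 q [ 0.02  0.65 -0.65  1.89  0.55  0.77  0.27]
-0.73 -0.57 2.82 -0.0 
n 1
```

```bash
python3 -m pendant '-0.7 -0.6 0.3 0; 0 0 0 0; 0 0 0 0'; python3 go.py 537.5 201.5 15 69
```

```text
clock: 3.37
tcp_pos: [0.5383, 0.2026, 0.0433]
orientation: [-2.588, -1.778, -0.025]
contact_force: [0.6, 0.2, -0.1]
grip_width: 0.0855
t 3.37 tcp [538.3 202.6  43.3] jaw 68.98 tilt [ 0.0124  0.0104 -0.9999] F [ 0.6  0.2 -0.1] w 85.5 q [ 0.03  0.64 -0.65  1.91  0.55  0.75  0.27]
-0.17 -0.05 2.83 -0.0 
n 1
```

```bash
python3 -m pendant '-0.2 0 0.8 0; 0 0 0.8 0; 0 0 0.7 0; 0 0 0.5 0; 0 0 0 0; 0 0 0 0'; python3 go.py 537.5 201.5 15 69
```

```text
clock: 3.87
tcp_pos: [0.5389, 0.2008, 0.0139]
orientation: [-2.59, -1.778, -0.029]
contact_force: [0.2, 0.6, 0.6]
grip_width: 0.0854
t 3.87 tcp [538.9 200.8  13.9] jaw 68.94 tilt [ 0.015   0.0108 -0.9998] F [0.2 0.6 0.6] w 85.4 q [ 0.    0.68 -0.62  1.93  0.59  0.7   0.24]
0.02 -0.15 -0.11 -0.1 
n 1
```

```bash
python3 -m pendant '0 0 0 0; 0 0 0 0; 0 0 0 0; 0 0 0 0; 0 0 0 0; 0 0 0 0; 0 0 0 0; 0 0 0 0' 255 40; python3 go.py 537.5 201.5 15 69
python3 - <<'E'
from h import *
snap('side','side2'); crop('side2',200,200,290,330,4.6,'e4')
E
```

```text
clock: 4.53
tcp_pos: [0.5389, 0.2013, 0.0141]
orientation: [-2.589, -1.778, -0.029]
contact_force: [0.7, 0.0, -0.2]
grip_width: 0.0534
t 4.53 tcp [538.9 201.3  14.1] jaw 68.96 tilt [ 0.015   0.0113 -0.9998] F [ 0.7  0.  -0.2] w 53.4 q [ 0.    0.68 -0.62  1.93  0.59  0.7   0.24]
-0.03 -0.14 -0.09 -0.0 
n 1
```

View pics/e4.png

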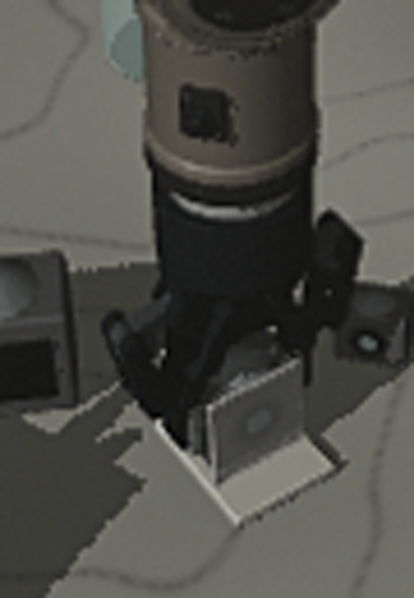

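```bash
python3 -m pendant '0 0 -0.5 0; 0 0 -0.8 0; 0 0 -0.8 0; 0 0 -0.8 0'; python3 go.py 538.9 201.3 90 69
```

```text
clock: 4.92
tcp_pos: [0.5369, 0.2001, 0.0437]
orientation: [-2.588, -1.778, -0.023]
contact_force: [-0.5, -0.6, -2.4]
grip_width: 0.0538
t 4.92 tcp [536.9 200.1  43.7] jaw 68.98 tilt [ 0.0112  0.0096 -0.9999] F [-0.5 -0.6 -2.4] w 53.8 q [ 0.03  0.64 -0.65  1.92  0.55  0.75  0.27]
0.12 0.09 -2.31 -0.0
0.12 0.09 -2.31 -0.0 
n 2
```

Lifting works: about 2.4 N of weight and no jam.

```bash
python3 -m pendant '0.1 0.1 -0.8 0; 0.1 0 -0.8 0; 0 0 -0.9 0; 0 0 -1.2 0; 0 0 -1.4 0; 0 0 -1 0; 0 0 0 0'; python3 go.py 560 -30 110 81.5
```

```text
clock: 5.5
tcp_pos: [0.5393, 0.2021, 0.115]
orientation: [-2.589, -1.779, -0.031]
contact_force: [0.2, 0.6, -2.0]
grip_width: 0.0536
t 5.5 tcp [539.3 202.1 115. ] jaw 69.0 tilt [ 0.0163  0.0114 -0.9998] F [ 0.2  0.6 -2. ] w 53.6 q [ 0.08  0.55 -0.72  1.88  0.46  0.87  0.34]
-3.49 1.71 0.04 -2.1
-3.55 1.58 0.04 -2.1
-3.60 1.45 0.04 -2.1
-3.65 1.32 0.04 -2.1
-3.70 1.18 0.04 -2.1
-3.74 1.05 0.04 -2.1 
n 6
```

Run:
```python
from h import *
snap('side','side3'); crop('side3',180,150,310,320,3.5,'e5')
```

```text
(no output)
```

View pics/e5.png

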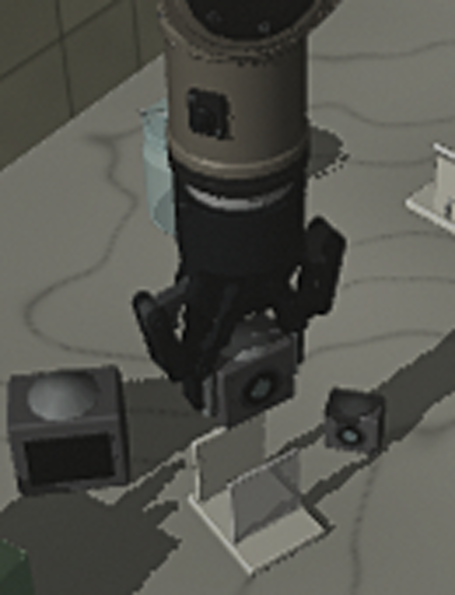

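Picture: the camera is out of the pocket at crop (255,370), lens facing us, with the pocket empty below. Now I'll carry it to the open marble.

```bash
python3 -m pendant '-2 1 0 -2; -3.5 1.6 0 -2; -3.6 1.5 0 -2; -3.6 1.4 0 -2; -3.6 1.2 0 -2; -2.5 0.8 0 -1; -1 0.3 0 0; 0 0 0 0'; python3 go.py 560 -30 60 81.5
```

```text
clock: 6.22
tcp_pos: [0.5604, -0.0157, 0.1084]
orientation: [-2.388, -2.036, -0.029]
contact_force: [-0.5, 0.8, -3.3]
grip_width: 0.0536
t 6.22 tcp [560.4 -15.7 108.4] jaw 80.9 tilt [ 0.012   0.0146 -0.9998] F [-0.5  0.8 -3.3] w 53.6 q [ 0.51  0.55 -0.75  1.91  0.47  0.86  0.92]
-0.75 0.07 2.41 -0.3
-0.75 0.07 2.41 -0.3 
n 2
```

```bash
python3 -m pendant '-0.7 0 1.5 -0.6; -0.7 0 2 0; 0 0 2 0; 0 0 1.5 0; 0 0 1 0; 0 0 0 0; 0 0 0 0'; python3 go.py 560 -30 7 81.5
```

```text
clock: 6.8
tcp_pos: [0.5591, -0.0167, 0.0253]
orientation: [-2.368, -2.053, -0.038]
contact_force: [0.6, -0.3, -1.8]
grip_width: 0.0538
t 6.8 tcp [559.1 -16.7  25.3] jaw 81.86 tilt [ 0.0131  0.0216 -0.9997] F [ 0.6 -0.3 -1.8] w 53.8 q [ 0.45  0.66 -0.67  1.95  0.59  0.71  0.85]
-1.35 0.26 1.80 0.4 
n 1
```

```bash
python3 -m pendant '0 0 0.6 0; 0 0 0.5 0; 0 0 0.4 0; 0 0 0.2 0; 0 0 0 0; 0 0 0 0'; python3 go.py
```

```text
clock: 7.3
tcp_pos: [0.5616, -0.0134, 0.0097]
orientation: [-2.367, -2.057, -0.045]
contact_force: [-0.4, -0.1, -2.5]
grip_width: 0.0537
t 7.3 tcp [561.6 -13.4   9.7] jaw 82.0 tilt [ 0.018   0.0227 -0.9996] F [-0.4 -0.1 -2.5] w 53.7 q [ 0.42  0.69 -0.65  1.96  0.62  0.68  0.83]
```

```bash
python3 -m pendant '0 0 0.2 0; 0 0 0.2 0; 0 0 0.1 0; 0 0 0 0'; python3 go.py
```

```text
clock: 7.63
tcp_pos: [0.5624, -0.0136, 0.0067]
orientation: [-2.37, -2.057, -0.045]
contact_force: [0.4, -0.4, -1.9]
grip_width: 0.0537
t 7.63 tcp [562.4 -13.6   6.7] jaw 81.94 tilt [ 0.0194  0.021  -0.9996] F [ 0.4 -0.4 -1.9] w 53.7 q [ 0.42  0.69 -0.65  1.96  0.62  0.68  0.82]
```

```bash
python3 -m pendant '0 0 0.15 0; 0 0 0.1 0; 0 0 0 0'; python3 go.py
```

```text
clock: 7.88
tcp_pos: [0.5628, -0.0136, 0.0066]
orientation: [-2.372, -2.058, -0.043]
contact_force: [-0.7, -0.5, -2.3]
grip_width: 0.0539
t 7.88 tcp [562.8 -13.6   6.6] jaw 81.89 tilt [ 0.0201  0.0188 -0.9996] F [-0.7 -0.5 -2.3] w 53.9 q [ 0.42  0.69 -0.64  1.96  0.62  0.68  0.82]
```

```bash
python3 -m pendant '0 0 0.2 0; 0 0 0.2 0'; python3 go.py
```

```text
clock: 8.05
tcp_pos: [0.5633, -0.0135, 0.006]
orientation: [2.372, 2.056, 0.04]
contact_force: [-11.3, -0.5, 34.5]
grip_width: 0.054
t 8.05 tcp [563.3 -13.5   6. ] jaw 81.85 tilt [ 0.0206  0.0155 -0.9997] F [-11.3  -0.5  34.5] w 54.0 q [ 0.41  0.69 -0.64  1.96  0.63  0.68  0.81]
```

Contact with the marble, a bit firm. I'll relax and let go.

```bash
python3 -m pendant '0 0 0 0'; python3 go.py;  python3 -m pendant '0 0 0 0; 0 0 0 0; 0 0 0 0; 0 0 0 0; 0 0 0 0; 0 0 0 0' 0; python3 go.py
```

```text
clock: 8.13
tcp_pos: [0.5634, -0.0135, 0.0068]
orientation: [2.372, 2.056, 0.04]
contact_force: [0.2, -0.2, -1.6]
grip_width: 0.0535
t 8.13 tcp [563.4 -13.5   6.8] jaw 81.85 tilt [ 0.0209  0.0147 -0.9997] F [ 0.2 -0.2 -1.6] w 53.5 q [ 0.41  0.69 -0.64  1.96  0.63  0.68  0.81]
clock: 8.63
tcp_pos: [0.5646, -0.0136, 0.0062]
orientation: [2.372, 2.055, 0.044]
contact_force: [-1.1, -0.1, 0.9]
grip_width: 0.0854
t 8.63 tcp [564.6 -13.6   6.2] jaw 81.83 tilt [ 0.0232  0.0157 -0.9996] F [-1.1 -0.1  0.9] w 85.4 q [ 0.41  0.69 -0.64  1.95  0.63  0.68  0.81]
```

```bash
python3 -m pendant '0 0 -1 0; 0 0 -2 0; 0 0 -3 0; 0 0 -3 0; 0 0 -3 0; 0 0 -1 0; 0 0 0 0'; python3 go.py
python3 - <<'E'
from h import *
snap('side','side4'); snap('top','top4'); crop('side4',200,80,400,280,3,'e6')
E
```

```text
clock: 9.22
tcp_pos: [0.5598, -0.015, 0.1427]
orientation: [-2.371, -2.059, -0.039]
contact_force: [-0.9, -0.1, -0.0]
grip_width: 0.0853
t 9.22 tcp [559.8 -15.  142.7] jaw 81.94 tilt [ 0.0181  0.017  -0.9997] F [-0.9 -0.1 -0. ] w 85.3 q [ 0.54  0.5  -0.79  1.89  0.43  0.91  0.97]
```

View pics/e6.png

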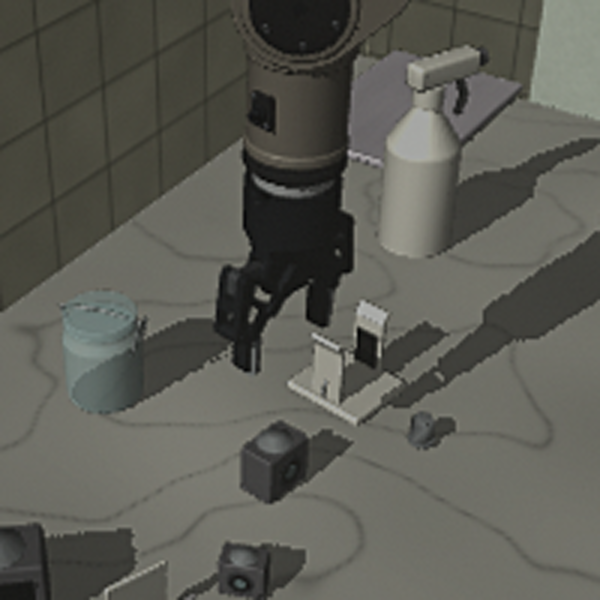

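View pics/top4.png

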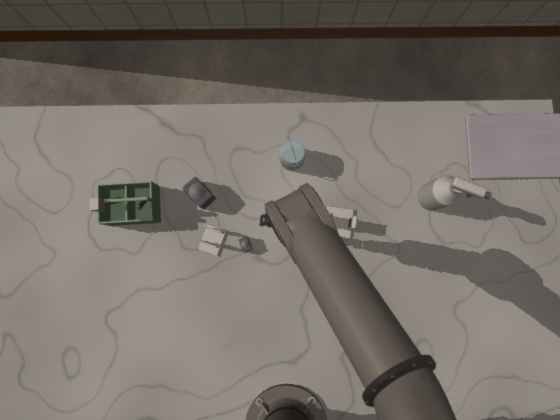

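```bash
python3 -m pendant '0 0 0 7; 0 0 0 7; 0 0 0 7; 0 0 0 7; 0 0 0 7; 0 0 0 7; 0 0 0 7; 0 0 0 7'; python3 -m pendant '0 0 0 7; 0 0 0 7; 0 0 0 7; 0 0 0 7; 0 0 0 5; 0 0 0 0'; python3 go.py 563 -14 100 -8.1
python3 - <<'E'
from h import *
crop('side4',270,215,315,255,17,'e7')
snap('side','side5'); crop('side5',250,120,340,260,4,'e8')
E
```

```text
clock: 9.98
tcp_pos: [0.5492, -0.017, 0.1252]
orientation: [-3.05, -0.666, 0.007]
contact_force: [-0.3, 0.0, 0.1]
grip_width: 0.0855
clock: 10.48
tcp_pos: [0.5408, -0.0179, 0.1127]
orientation: [-3.117, 0.259, 0.048]
contact_force: [0.7, 1.1, 0.1]
grip_width: 0.0854
t 10.48 tcp [540.8 -17.9 112.7] jaw -9.51 tilt [-0.0298  0.0161 -0.9994] F [0.7 1.1 0.1] w 85.4 q [ 0.26  0.45 -0.41  1.94  0.21  0.82 -0.43]
2.17 -0.74 1.21 -1.4 
n 1
```

View pics/e7.png

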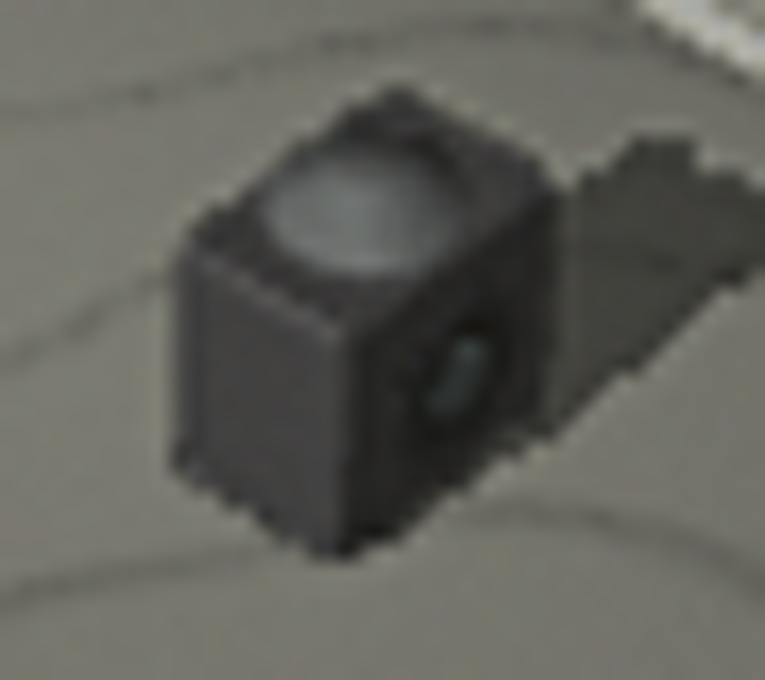

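View pics/e8.png

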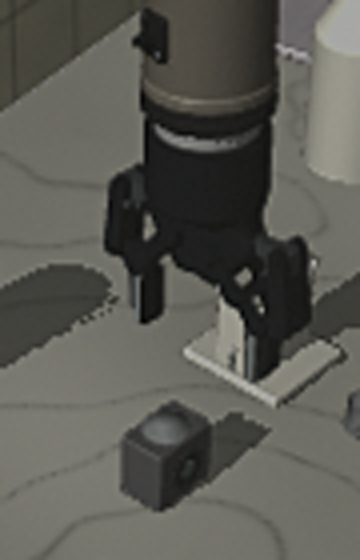

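Run:
```python
from m1 import *
S=load('side4')
fit(pts(S,270,215,17,[(185,240),(345,325),(555,188),(398,88)],.050),[(18,27),(-18,27),(-18,-27),(18,-27)])
fit(pts(S,270,215,17,[(175,465),(335,555),(550,435)],0),[(18,27),(-18,27),(-18,-27)])
print(pts(S,270,215,17,[(358,205)],.058))
```

```text
origin [561.  -12.5] yaw -10.3 res [[-2.3, -1.1], [1.9, -4.7], [1.3, 3.1], [-0.9, 2.6]]
origin [560.9 -13.8] yaw -15.0 res [[-1.6, 0.9], [0.7, -5.2], [0.9, 4.3]]
[[558.56012563  -4.3515201 ]]
```

```bash
python3 -m pendant '2.2 -0.7 0.5 -1.4; 0 0 1 0; 0 0 0 0; 0 0 0 0'; python3 go.py 562 -14 50 -8.1
```

```text
clock: 10.87
tcp_pos: [0.5607, -0.0146, 0.0925]
orientation: [-3.122, 0.195, 0.059]
contact_force: [-0.0, -0.0, 0.4]
grip_width: 0.0855
t 10.87 tcp [560.7 -14.6  92.5] jaw -7.13 tilt [-0.0372  0.0151 -0.9992] F [-0.  -0.   0.4] w 85.5 q [ 0.24  0.51 -0.41  1.9   0.24  0.82 -0.42]
0.14 -0.02 2.12 0.5
0.14 -0.02 2.12 0.5 
n 2
```

```bash
python3 -m pendant '0 0 -3 0; 0 0 -3 0; 0 0 0 0; 0 0 0 0'; python3 go.py; python3 -m pendant '0 0 3 0; 0 0 3 0; 0 0 0 0; 0 0 0 0'; python3 go.py 562 -14 50 -8.1
```

```text
clock: 11.2
tcp_pos: [0.559, -0.0161, 0.1518]
orientation: [-3.123, 0.187, 0.073]
contact_force: [-0.0, -0.7, -0.9]
grip_width: 0.0852
t 11.2 tcp [559.  -16.1 151.8] jaw -6.86 tilt [-0.0457  0.0151 -0.9988] F [-0.  -0.7 -0.9] w 85.2 q [ 0.27  0.44 -0.43  1.85  0.2   0.94 -0.37]
clock: 11.53
tcp_pos: [0.5568, -0.016, 0.0919]
orientation: [-3.124, 0.185, 0.066]
contact_force: [1.3, 0.6, 1.0]
grip_width: 0.0856
t 11.53 tcp [556.8 -16.   91.9] jaw -6.75 tilt [-0.0415  0.0143 -0.999 ] F [1.3 0.6 1. ] w 85.6 q [ 0.24  0.51 -0.41  1.9   0.24  0.82 -0.41]
0.33 -0.11 2.08 0.7
0.33 -0.11 2.08 0.7 
n 2
```

```bash
python3 -m pendant '0 0 0 0; 0 0 0 0; 0 0 0 0; 0 0 0 0; 0 0 0 0; 0 0 0 0; 0 0 0 0; 0 0 0 0'; python3 go.py;  python3 -m pendant '-3 0 0 0; -3 0 0 0; 0 0 0 0; 0 0 0 0'; python3 go.py;python3 -m pendant '1 0 0 0; 1 0 0 0; 1 0 0 0; 1 0 0 0; 1 0 0 0; 1 0 0 0'; python3 go.py 562 -14 50 -8.1
```

```text
clock: 12.2
tcp_pos: [0.559, -0.016, 0.0968]
orientation: [-3.124, 0.184, 0.058]
contact_force: [-0.3, -0.1, -0.1]
grip_width: 0.0853
t 12.2 tcp [559.  -16.   96.8] jaw -6.73 tilt [-0.0361  0.0141 -0.9992] F [-0.3 -0.1 -0.1] w 85.3 q [ 0.25  0.51 -0.41  1.9   0.24  0.82 -0.41]
clock: 12.53
tcp_pos: [0.4984, -0.0087, 0.0992]
orientation: [-3.123, 0.184, 0.055]
contact_force: [0.1, -0.3, -0.3]
grip_width: 0.0855
t 12.53 tcp [498.4  -8.7  99.2] jaw -6.75 tilt [-0.0344  0.0143 -0.9993] F [ 0.1 -0.3 -0.3] w 85.5 q [ 0.26  0.42 -0.43  2.04  0.22  0.76 -0.43]
clock: 13.03
tcp_pos: [0.5679, -0.0172, 0.0974]
orientation: [-3.123, 0.186, 0.048]
contact_force: [0.2, 0.4, 0.3]
grip_width: 0.0852
t 13.03 tcp [567.9 -17.2  97.4] jaw -6.82 tilt [-0.0301  0.0144 -0.9994] F [0.2 0.4 0.3] w 85.2 q [ 0.25  0.51 -0.41  1.88  0.24  0.83 -0.41]
-0.24 -0.10 2.38 0.6
-0.24 -0.09 2.38 0.6 
n 2
```

```bash
python3 -m pendant '-0.2 -0.1 1 0.6; 0 0 1 0; 0 0 0 0; 0 0 0 0; 0 0 0 0; 0 0 0 0; 0 0 0 0; 0 0 0 0'; python3 go.py; python3 -m pendant '0 0 0 0; 0 0 0 0; 0 0 0 0; 0 0 0 0; 0 0 0 0; 0 0 0 0; 0 0 0 0; 0 0 0 0';  python3 go.py 562 -14 50 -8.1
```

```text
clock: 13.7
tcp_pos: [0.5696, -0.0158, 0.0737]
orientation: [-3.121, 0.207, 0.047]
contact_force: [-0.5, -0.5, 0.2]
grip_width: 0.0854
t 13.7 tcp [569.6 -15.8  73.7] jaw -7.57 tilt [-0.0293  0.0155 -0.9994] F [-0.5 -0.5  0.2] w 85.4 q [ 0.23  0.55 -0.39  1.89  0.26  0.78 -0.43]
clock: 14.37
tcp_pos: [0.57, -0.016, 0.0749]
orientation: [-3.121, 0.207, 0.044]
contact_force: [-0.2, 0.1, -0.7]
grip_width: 0.0853
t 14.37 tcp [570.  -16.   74.9] jaw -7.58 tilt [-0.0273  0.0152 -0.9995] F [-0.2  0.1 -0.7] w 85.3 q [ 0.23  0.55 -0.39  1.89  0.26  0.78 -0.43]
-0.74 -0.06 2.52 0.5 
n 1
```

```bash
python3 -m pendant '-0.8 -0.1 1 0.5; 0 0 1.2 0; 0 0 1.2 0; 0 0 1 0; 0 0 0 0; 0 0 0 0'; python3 go.py 562 -14 12 -8.1
```

```text
clock: 14.87
tcp_pos: [0.5619, -0.0135, 0.0276]
orientation: [-3.12, 0.22, 0.043]
contact_force: [0.1, -0.7, 0.5]
grip_width: 0.0855
t 14.87 tcp [561.9 -13.5  27.6] jaw -8.07 tilt [-0.0265  0.0151 -0.9995] F [ 0.1 -0.7  0.5] w 85.5 q [ 0.2   0.6  -0.37  1.93  0.3   0.68 -0.48]
0.06 0.07 1.56 0.0 
n 1
```

```bash
python3 -m pendant '0 0 0.6 0; 0 0 0.6 0; 0 0 0.5 0; 0 0 0 0; 0 0 0 0'; python3 go.py 562 -14 10 -8.1
python3 - <<'E'
from h import *
snap('side','side6'); crop('side6',250,130,340,260,4.5,'e9')
E
```

```text
clock: 15.28
tcp_pos: [0.5623, -0.0132, 0.0089]
orientation: [-3.12, 0.221, 0.042]
contact_force: [0.4, 0.7, -0.3]
grip_width: 0.0853
t 15.28 tcp [562.3 -13.2   8.9] jaw -8.08 tilt [-0.0259  0.0153 -0.9995] F [ 0.4  0.7 -0.3] w 85.3 q [ 0.19  0.63 -0.35  1.94  0.31  0.65 -0.49]
-0.02 0.08 -0.11 0.0 
n 1
```

View pics/e9.png

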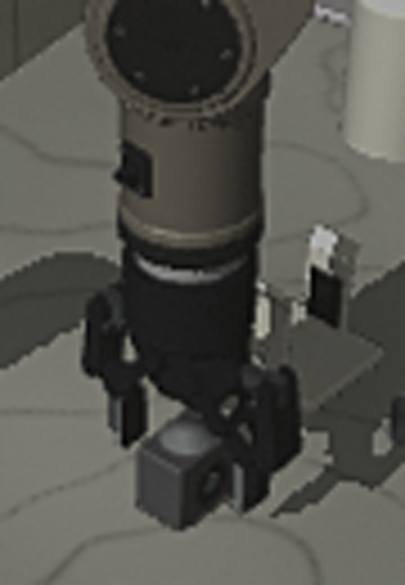

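```bash
python3 -m pendant '0 0 0 0; 0 0 0 0; 0 0 0 0; 0 0 0 0; 0 0 0 0; 0 0 0 0; 0 0 0 0; 0 0 0 0' 255 40; python3 go.py
python3 - <<'E'
from h import *
snap('side','side7'); crop('side7',250,130,340,260,4.5,'f1')
E
```

```text
clock: 16.0
tcp_pos: [0.5632, -0.0134, 0.0102]
orientation: [-3.12, 0.221, 0.038]
contact_force: [1.4, -0.5, 0.4]
grip_width: 0.0353
t 16.0 tcp [563.2 -13.4  10.2] jaw -8.09 tilt [-0.0235  0.0151 -0.9996] F [ 1.4 -0.5  0.4] w 35.3 q [ 0.19  0.63 -0.35  1.94  0.31  0.65 -0.49]
```

View pics/f1.png

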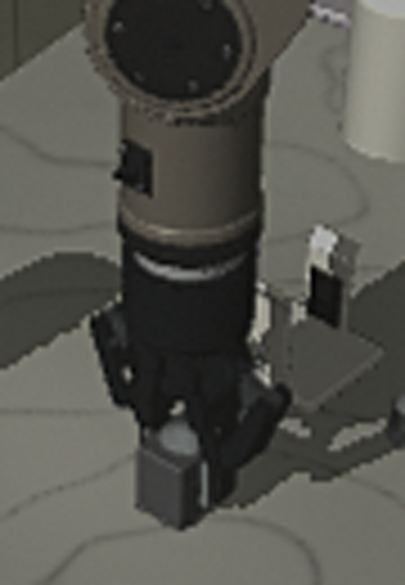

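```bash
python3 -m pendant '0 0 -0.4 0; 0 0 -1 0; 0 0 -2 0; 0 0 -2.5 0; 0 0 -2.5 0; 0 0 -2 0; 0 0 -0.5 0; 0 0 0 0'; python3 go.py 574.5 -167.5 125 -8.5
python3 - <<'E'
from h import *
snap('side','side8'); crop('side8',250,100,350,260,3.7,'f2')
snap('top','top8'); crop('top8',250,170,390,275,5,'f3')
E
```

```text
clock: 16.72
tcp_pos: [0.5631, -0.0149, 0.1255]
orientation: [-3.12, 0.219, 0.048]
contact_force: [0.2, -0.1, -2.1]
grip_width: 0.0359
t 16.72 tcp [563.1 -14.9 125.5] jaw -8.03 tilt [-0.0294  0.0152 -0.9995] F [ 0.2 -0.1 -2.1] w 35.9 q [ 0.25  0.47 -0.42  1.88  0.22  0.87 -0.41]
0.81 3.74 -0.05 0.1
0.82 3.74 -0.05 0.1
0.83 3.73 -0.05 0.1
0.84 3.73 -0.05 0.1 
n 4
```

View pics/f2.png

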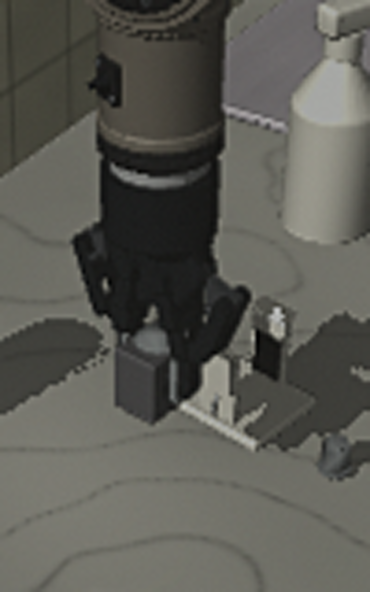

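View pics/f3.png

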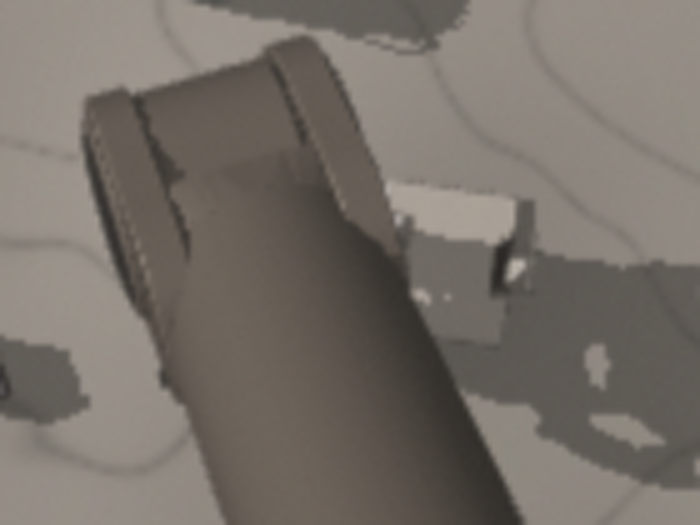

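Run:
```python
from h import *
crop('top0',320,202,362,244,14,'g1'); crop('side0',292,176,340,224,12,'g2')
```

```text
(no output)
```

View pics/g1.png

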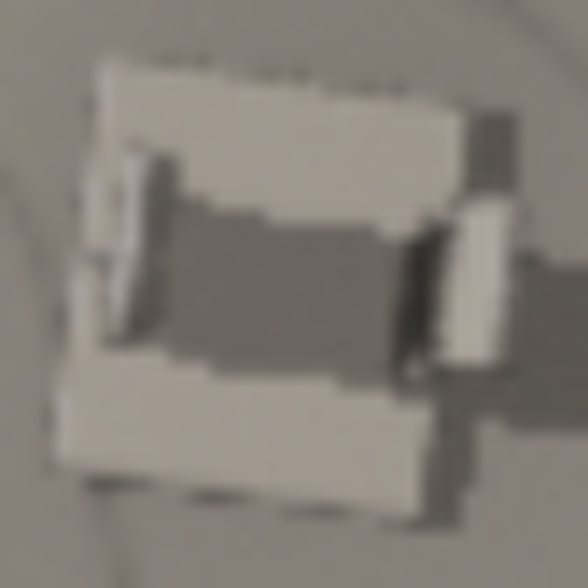

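View pics/g2.png

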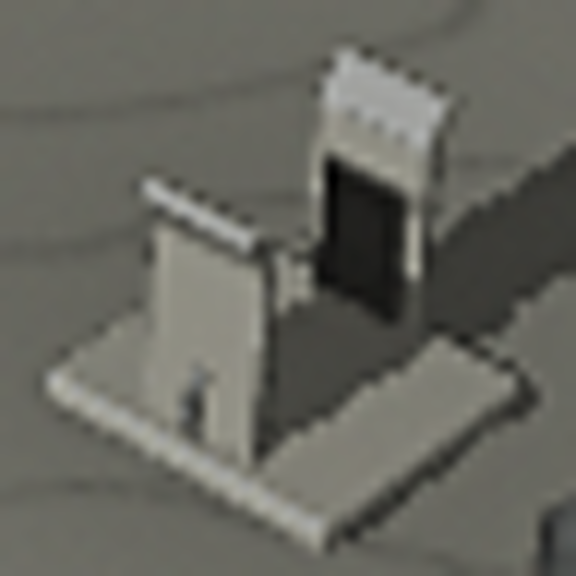

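```bash
python3 -m pendant '0.5 2.5 0 0.1; 0.8 3.7 0 0.1; 0.8 3.7 0 0.1; 0.8 3 0 0.1; 0.3 1 0 0; 0 0 0 0; 0 0 0 0'; python3 go.py 574.5 -167.5 125 -8.5
python3 - <<'E'
from m1 import *
fit(pts(T,320,202,14,[(113,64),(468,107),(417,515),(64,462)],.010),[(45,40),(45,-40),(-45,-40),(-45,40)])
fit(pts(S,292,176,12,[(54,374),(325,520),(524,380)],.010),[(45,40),(-45,40),(-45,-40)])
E
```

```text
clock: 17.4
tcp_pos: [0.5684, -0.1584, 0.11]
orientation: [-3.116, 0.219, 0.077]
contact_force: [0.2, 0.9, -1.2]
grip_width: 0.0356
t 17.4 tcp [ 568.4 -158.4  110. ] jaw -8.02 tilt [-0.048   0.0201 -0.9986] F [ 0.2  0.9 -1.2] w 35.6 q [ 0.46  0.53 -0.38  1.81  0.22  0.9  -0.16]
0.65 0.80 -1.55 0.5 
n 1
origin [ 575. -169.] yaw -8.9 res [[-2.7, -1.6], [-0.9, 2.1], [1.7, 2.2], [1.9, -2.6]]
origin [ 573.8 -168.1] yaw -9.2 res [[-3.5, 0.1], [2.5, -2.7], [0.9, 2.6]]
```

```bash
python3 -m pendant '0.2 0.2 -0.7 0.1; 0.2 0.2 -0.7 0.1; 0.2 0.2 -0.7 0.1; 0 0.2 -0.7 0.1; 0 0 -0.7 0.1; 0 0 -0.7 0; 0 0 -0.7 0; 0 0 -0.7 0'; python3 go.py;python3 -m pendant '0 0 4 0; 0 0 0 0; 0 0 0 0'; python3 go.py 574.5 -168.3 125 -8.8
```

```text
clock: 18.07
tcp_pos: [0.5762, -0.1595, 0.1695]
orientation: [-3.112, 0.215, 0.083]
contact_force: [-0.1, 0.1, -1.7]
grip_width: 0.0354
t 18.07 tcp [ 576.2 -159.5  169.5] jaw -7.88 tilt [-0.0514  0.0242 -0.9984] F [-0.1  0.1 -1.7] w 35.4 q [ 0.47  0.47 -0.39  1.74  0.19  1.02 -0.13]
clock: 18.32
tcp_pos: [0.5784, -0.1589, 0.1353]
orientation: [-3.114, 0.215, 0.067]
contact_force: [0.8, 0.7, -0.9]
grip_width: 0.0355
t 18.32 tcp [ 578.4 -158.9  135.3] jaw -7.89 tilt [-0.0414  0.0219 -0.9989] F [ 0.8  0.7 -0.9] w 35.5 q [ 0.46  0.51 -0.39  1.77  0.21  0.95 -0.15]
-0.21 1.00 1.03 0.9 
n 1
```

```bash
python3 -m pendant '0 0.2 -0.7 0.2; 0 0.2 -0.7 0.2; 0 0.2 -0.7 0.2; 0 0.2 -0.7 0.2; 0 0.2 -0.7 0; 0 0 4 0; 0 0 0 0; 0 0 -0.7 0'; python3 go.py;python3 -m pendant '0 0 -0.7 0; 0 0 -0.7 0; 0 0 -0.7 0; 0 0 -0.7 0; 0 0 -0.7 0; 0 0 4 0; 0 0 0 0; 0 0 -0.7 0'; python3 go.py 574.5 -168.3 125 -8.8
```

```text
clock: 18.98
tcp_pos: [0.5823, -0.1723, 0.1515]
orientation: [-3.116, 0.243, 0.047]
contact_force: [1.4, 0.2, -0.8]
grip_width: 0.0352
t 18.98 tcp [ 582.3 -172.3  151.5] jaw -8.89 tilt [-0.0286  0.0179 -0.9994] F [ 1.4  0.2 -0.8] w 35.2 q [ 0.48  0.5  -0.38  1.75  0.2   0.97 -0.14]
clock: 19.65
tcp_pos: [0.5891, -0.1737, 0.1708]
orientation: [-3.119, 0.243, 0.02]
contact_force: [0.8, -0.4, -0.8]
grip_width: 0.0354
t 19.65 tcp [ 589.1 -173.7  170.8] jaw -8.92 tilt [-0.0119  0.0136 -0.9998] F [ 0.8 -0.4 -0.8] w 35.4 q [ 0.48  0.48 -0.39  1.73  0.19  0.99 -0.13]
-0.73 -0.13 2.30 -0.1
-0.73 -0.13 2.30 -0.1 
n 2
```

```bash
python3 -m pendant '-0.7 0 0.7 0; -0.7 -0.1 0.7 0; -0.2 0 0.7 0; 0 0 0.7 0; 0 0 0.7 0; 0 0 0.7 0; 0 0 0.3 0; 0 0 0 0'; python3 go.py 574.5 -168.3 110 -8.8
python3 - <<'E'
from h import *
snap('side','side9'); crop('side9',270,90,370,240,4,'f4')
snap('top','top9'); crop('top9',290,170,390,275,5,'f5')
E
```

```text
clock: 20.32
tcp_pos: [0.574, -0.1697, 0.1288]
orientation: [-3.121, 0.244, 0.009]
contact_force: [0.8, 0.5, -1.8]
grip_width: 0.0361
t 20.32 tcp [ 574.  -169.7  128.8] jaw -8.93 tilt [-0.0047  0.0113 -0.9999] F [ 0.8  0.5 -1.8] w 36.1 q [ 0.48  0.5  -0.38  1.81  0.22  0.88 -0.16]
0.04 -0.13 1.88 -0.1 
n 1
```

View pics/f4.png

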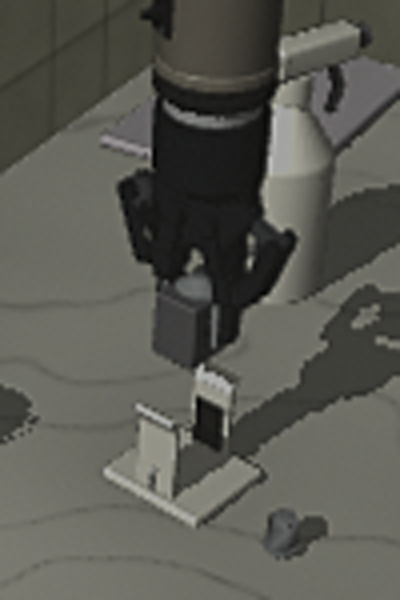

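View pics/f5.png

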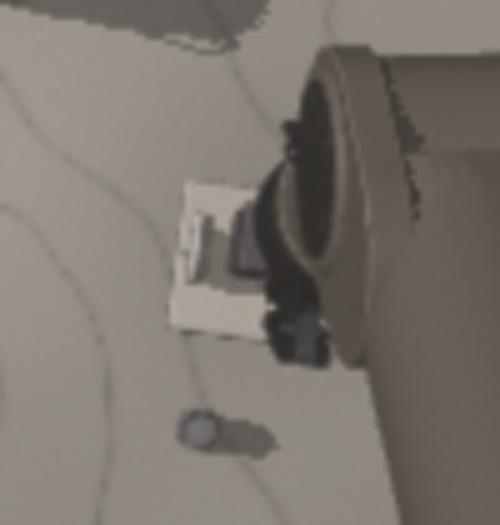

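Run:
```python
from h import *
crop('side9',300,150,340,190,15,'f6')
crop('top9',322,202,352,247,12,'f7')
```

```text
(no output)
```

View pics/f6.png

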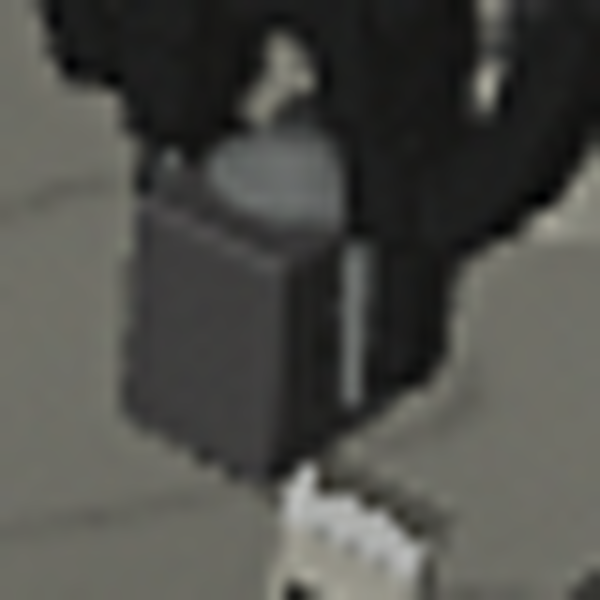

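View pics/f7.png

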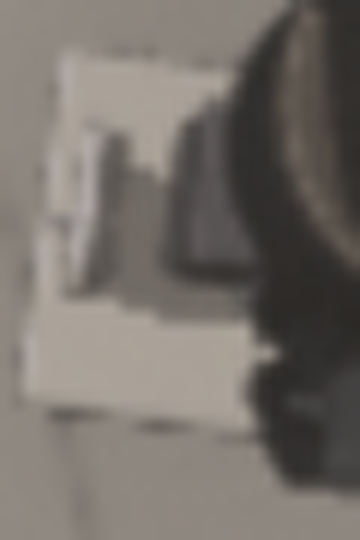

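Run:
```python
from m1 import *
f=load('side9')
for z,L in((.1686,[(147,195),(282,262)]),(.1186,[(123,408),(268,482)])):
    fit(pts(f,300,150,15,L,z),[(18,27),(-18,27)])
# predictions for tcp-based camera
a=np.radians(-8.93);R=np.array([[np.cos(a),-np.sin(a)],[np.sin(a),np.cos(a)]])
for z in(.1686,.1186):
  for c in((18,27),(-18,27)):
    P=np.append(([574.1,-169.9]+R@c)/1000,z); u,v=proj(f,P); u2,v2=proj(load('top9'),P); print(z,c,round((u-300+.5)*15),round((v-150+.5)*15),'top',round((u2-322+.5)*12),round((v2-202+.5)*12))
```

```text
origin [ 571.2 -171.3] yaw -10.1 res [[-2.2, 0.4], [2.2, -0.4]]
origin [ 574.  -174.2] yaw -9.5 res [[-0.6, 0.1], [0.6, -0.1]]
0.1686 (18, 27) 121 192 top 208 90
0.1686 (-18, 27) 278 266 top 187 255
0.1186 (18, 27) 109 419 top 173 115
0.1186 (-18, 27) 261 495 top 154 273
```

```bash
python3 -m pendant '0 -0.1 0.7 0; 0.1 0 0.7 0; 0 0 0.7 0; 0 0 0.7 0; 0 0 0.3 0; 0 0 0 0'; python3 go.py 575.1 -168.5 98 -8.9
```

```text
clock: 20.92
tcp_pos: [0.5765, -0.1685, 0.0957]
orientation: [-3.121, 0.244, 0.005]
contact_force: [0.6, -0.4, -1.2]
grip_width: 0.0356
t 20.92 tcp [ 576.5 -168.5   95.7] jaw -8.93 tilt [-0.0024  0.011  -0.9999] F [ 0.6 -0.4 -1.2] w 35.6 q [ 0.46  0.54 -0.37  1.83  0.24  0.82 -0.18]
-0.14 0.02 -0.23 -0.0 
n 1
```

```bash
python3 -m pendant '-0.2 0 0.4 0; 0 0 0.4 0; 0 0 0.4 0; 0 0 0 0'; python3 go.py 575.1 -168.5 80 -8.9
python3 - <<'E'
from h import *
snap('side','side10'); crop('side10',285,140,345,225,7,'f8')
snap('top','top10'); crop('top10',315,195,365,250,9,'f9')
E
```

```text
clock: 21.25
tcp_pos: [0.5741, -0.1681, 0.0823]
orientation: [-3.121, 0.244, 0.006]
contact_force: [-0.6, -0.2, -2.1]
grip_width: 0.0357
t 21.25 tcp [ 574.1 -168.1   82.3] jaw -8.94 tilt [-0.0027  0.0111 -0.9999] F [-0.6 -0.2 -2.1] w 35.7 q [ 0.46  0.56 -0.36  1.84  0.25  0.79 -0.18]
0.10 0.03 0.23 -0.0 
n 1
```

View pics/f8.png

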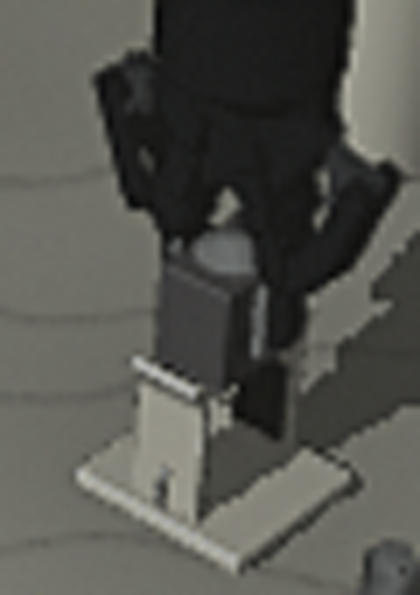

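View pics/f9.png

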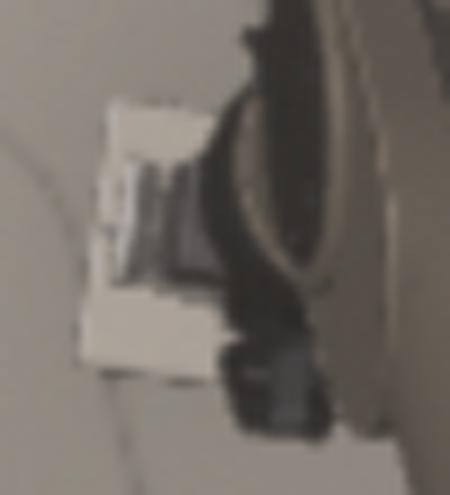

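```bash
python3 -m pendant '0.1 0 0.3 0; 0 0 0.3 0; 0 0 0.3 0'; python3 go.py 575.1 -168.5 80 -8.9
```

```text
clock: 21.6
tcp_pos: [0.5769, -0.1684, 0.0748]
orientation: [-3.122, 0.244, -0.0]
contact_force: [0.0, 0.4, -1.8]
grip_width: 0.0356
t 21.6 tcp [ 576.9 -168.4   74.8] jaw -8.95 tilt [ 0.001   0.0102 -0.9999] F [ 0.   0.4 -1.8] w 35.6 q [ 0.45  0.57 -0.36  1.84  0.26  0.78 -0.19]
-0.18 0.03 -0.52 -0.0 
n 1
```

Underside at about 65 mm: it is past the flare and between the cheeks with no side force. I'll keep going down.

```bash
python3 -m pendant '-0.15 0 0.4 0; 0 0 0.4 0; 0 0 0.4 0; 0 0 0.4 0'; python3 go.py 575.1 -168.5 60 -8.9
```

```text
clock: 21.93
tcp_pos: [0.5755, -0.1681, 0.0574]
orientation: [-3.122, 0.244, -0.001]
contact_force: [0.4, 0.0, -2.6]
grip_width: 0.0353
t 21.93 tcp [ 575.5 -168.1   57.4] jaw -8.95 tilt [ 0.0016  0.0101 -0.9999] F [ 0.4  0.  -2.6] w 35.3 q [ 0.45  0.59 -0.35  1.85  0.27  0.75 -0.2 ]
-0.04 0.05 -0.26 -0.1 
n 1
```

```bash
python3 -m pendant '0 0 0.4 0; 0 0 0.4 0; 0 0 0.4 0; 0 0 0.4 0; 0 0 0.4 0'; python3 go.py 575.1 -168.5 60 -8.9
```

```text
clock: 22.35
tcp_pos: [0.5753, -0.1678, 0.0347]
orientation: [-3.122, 0.244, -0.0]
contact_force: [-0.2, -0.4, -3.0]
grip_width: 0.0351
t 22.35 tcp [ 575.3 -167.8   34.7] jaw -8.95 tilt [ 8.000e-04  1.030e-02 -9.999e-01] F [-0.2 -0.4 -3. ] w 35.1 q [ 0.44  0.62 -0.34  1.86  0.29  0.71 -0.21]
-0.01 0.05 -2.53 -0.0 
n 1
```

```bash
python3 -m pendant '0 0.05 0.4 0; 0 0 0.4 0; 0 0 0.25 0; 0 0 0 0'; python3 go.py 575.1 -168.5 20 -8.9
```

```text
clock: 22.68
tcp_pos: [0.5747, -0.1681, 0.0219]
orientation: [-3.121, 0.244, 0.002]
contact_force: [-1.1, -0.7, -2.7]
grip_width: 0.0357
t 22.68 tcp [ 574.7 -168.1   21.9] jaw -8.94 tilt [-5.000e-04  1.070e-02 -9.999e-01] F [-1.1 -0.7 -2.7] w 35.7 q [ 0.43  0.64 -0.33  1.86  0.29  0.68 -0.22]
0.05 0.04 0.19 -0.0 
n 1
```

```bash
python3 -m pendant '0.05 0 0.17 0'; python3 -m pendant '0 0 0.15 0'; python3 -m pendant '0 0 0 0'; python3 go.py 575.1 -168.5 20 -8.9
```

```text
clock: 22.77
tcp_pos: [0.5753, -0.1681, 0.0202]
orientation: [-3.121, 0.244, 0.002]
contact_force: [0.8, -0.1, -1.6]
grip_width: 0.0357
clock: 22.85
tcp_pos: [0.5755, -0.1682, 0.0198]
orientation: [-3.122, 0.245, 0.002]
contact_force: [-7.6, 1.2, 22.9]
grip_width: 0.0352
clock: 22.93
tcp_pos: [0.5758, -0.1682, 0.0204]
orientation: [-3.122, 0.244, 0.001]
contact_force: [-0.7, -0.1, -2.1]
grip_width: 0.0359
t 22.93 tcp [ 575.8 -168.2   20.4] jaw -8.95 tilt [-1.0e-04  9.9e-03 -1.0e+00] F [-0.7 -0.1 -2.1] w 35.9 q [ 0.43  0.65 -0.33  1.86  0.3   0.68 -0.22]
-0.06 0.04 0.04 -0.1 
n 1
```

Run:
```python
from h import *
snap('side','side11'); crop('side11',285,140,345,225,7,'h1')
snap('top','top11'); crop('top11',315,195,365,250,9,'h2')
```

```text
(no output)
```

View pics/h1.png

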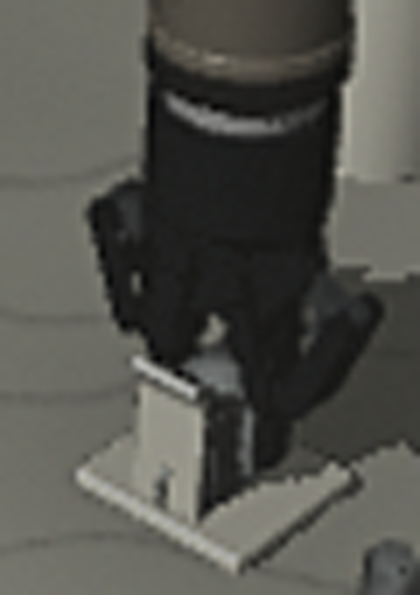

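View pics/h2.png

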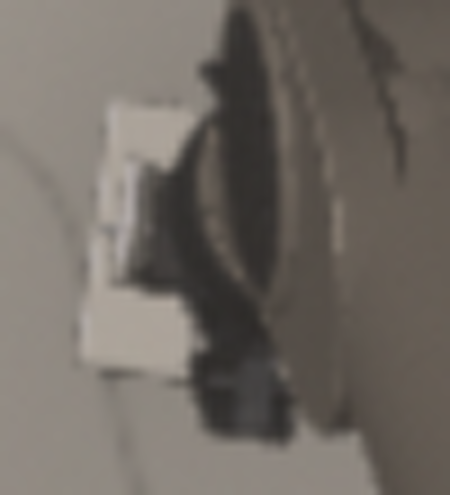

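```bash
python3 -m pendant '0 0 0.1 0; 0 0 0 0; 0 0 0 0; 0 0 0 0; 0 0 0 0; 0 0 0 0; 0 0 0 0' 0; python3 go.py
```

```text
clock: 23.62
tcp_pos: [0.5771, -0.1684, 0.0196]
orientation: [-3.122, 0.245, -0.003]
contact_force: [-0.1, -0.8, -0.3]
grip_width: 0.0853
t 23.62 tcp [ 577.1 -168.4   19.6] jaw -8.96 tilt [ 0.0027  0.0097 -0.9999] F [-0.1 -0.8 -0.3] w 85.3 q [ 0.43  0.65 -0.33  1.86  0.3   0.68 -0.22]
```

```bash
python3 -m pendant '0 0 -0.8 0; 0 0 -1 0; 0 0 -1.5 0; 0 0 -2 0; 0 0 -2 0; 0 0 -1.5 0; 0 0 -0.5 0; 0 0 0 0'; python3 go.py 575.5 -168.4 110 -9
python3 - <<'E'
from h import *
snap('side','side12'); crop('side12',285,140,345,225,7,'i1')
snap('top','top12'); crop('top12',315,195,365,250,9,'i2')
E
```

```text
clock: 24.28
tcp_pos: [0.5769, -0.1691, 0.1217]
orientation: [-3.122, 0.244, -0.005]
contact_force: [0.6, 0.1, -0.1]
grip_width: 0.0855
t 24.28 tcp [ 576.9 -169.1  121.7] jaw -8.93 tilt [ 0.0038  0.0095 -0.9999] F [ 0.6  0.1 -0.1] w 85.5 q [ 0.47  0.51 -0.38  1.81  0.22  0.86 -0.16]
-0.15 -0.04 1.17 0.1 
n 1
```

View pics/i1.png

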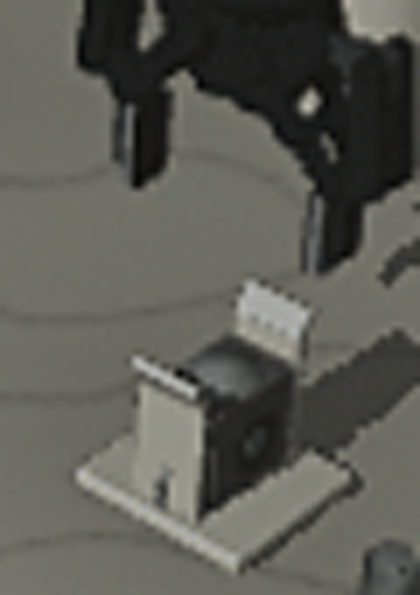

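View pics/i2.png

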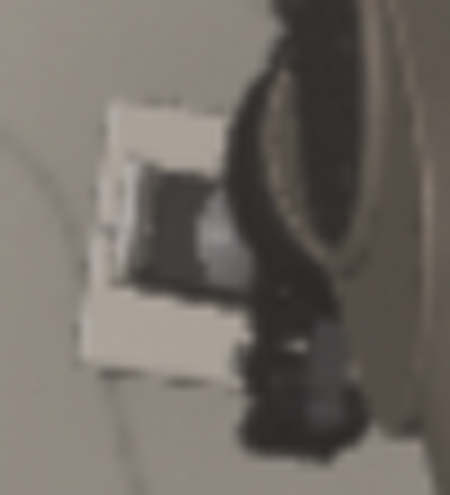

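Picture: the camera stands between the cheeks with its lens toward the nut, centred in x after allowing for parallax. Next I'll shut the fingers and come in above the button.

```bash
python3 -m pendant '-0.1 0 0 0; 0 0 0.6 0; 0 0 0.6 0; 0 0 0 0; 0 0 0 0; 0 0 0 0; 0 0 0 0; 0 0 0 0' 255; python3 go.py 575.8 -168.4 80 -9
```

```text
clock: 25.05
tcp_pos: [0.5713, -0.1677, 0.1009]
orientation: [-3.12, 0.242, 0.014]
contact_force: [0.5, 0.5, -0.7]
grip_width: 0.0
t 25.05 tcp [ 571.3 -167.7  100.9] jaw -8.88 tilt [-0.0081  0.0128 -0.9999] F [ 0.5  0.5 -0.7] w 0.0 q [ 0.47  0.53 -0.37  1.83  0.23  0.83 -0.17]
0.47 0.02 2.09 0.1 
n 1
```

```bash
python3 -m pendant '0.25 0 0.6 0; 0.25 0 0.6 0; 0 0 0.5 0; 0 0 0.3 0; 0 0 0 0; 0 0 0 0'; python3 go.py 575.8 -168.4 72 -9
python3 - <<'E'
from h import *
snap('side','side13'); crop('side13',285,120,345,215,6,'j1')
E
```

```text
clock: 25.55
tcp_pos: [0.577, -0.1683, 0.0786]
orientation: [-3.12, 0.242, 0.014]
contact_force: [1.1, 0.5, -0.6]
grip_width: -0.0004
t 25.55 tcp [ 577.  -168.3   78.6] jaw -8.88 tilt [-0.0077  0.0128 -0.9999] F [ 1.1  0.5 -0.6] w -0.4 q [ 0.46  0.57 -0.36  1.83  0.25  0.8  -0.18]
-0.11 0.04 0.66 0.1 
n 1
```

View pics/j1.png

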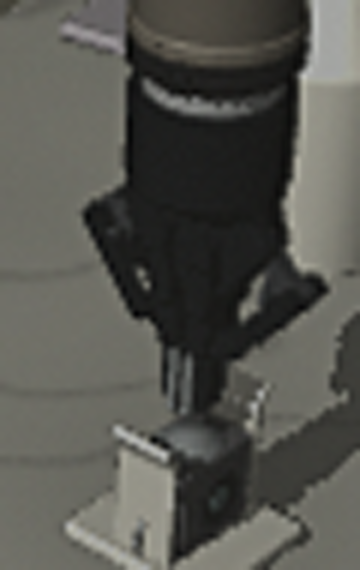

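```bash
python3 -m pendant '-0.1 0 0.25 0; 0 0 0.25 0; 0 0 0.2 0; 0 0 0 0'; python3 go.py 575.8 -168.4 70 -9
```

```text
clock: 25.93
tcp_pos: [0.576, -0.1681, 0.0716]
orientation: [-3.12, 0.243, 0.012]
contact_force: [-0.4, 0.4, -0.0]
grip_width: -0.0
t 25.93 tcp [ 576.  -168.1   71.6] jaw -8.89 tilt [-0.0068  0.0125 -0.9999] F [-0.4  0.4 -0. ] w -0.0 q [ 0.45  0.58 -0.36  1.84  0.26  0.78 -0.19]
-0.02 0.03 0.16 0.1 
n 1
```

```bash
python3 -m pendant '0 0 0.05 0; 0 0 0.05 0'; python3 -m pendant '0 0 0.03 0; 0 0 0.03 0';python3 go.py 575.8 -168.4 70 -9
```

```text
clock: 26.1
tcp_pos: [0.576, -0.1681, 0.0706]
orientation: [-3.12, 0.243, 0.012]
contact_force: [-0.4, 0.5, 0.2]
grip_width: -0.0002
clock: 26.27
tcp_pos: [0.5761, -0.1681, 0.07]
orientation: [-3.12, 0.243, 0.012]
contact_force: [-1.0, 0.2, -0.5]
grip_width: 0.0
t 26.27 tcp [ 576.1 -168.1   70. ] jaw -8.89 tilt [-0.0064  0.0124 -0.9999] F [-1.   0.2 -0.5] w 0.0 q [ 0.45  0.58 -0.36  1.84  0.26  0.78 -0.19]
-0.03 0.03 0.00 0.1 
n 1
```

```bash
for i in 1 2 3; do :; done; python3 -m pendant '0 0 0.03 0; 0 0 0.03 0; 0 0 0.03 0; 0 0 0.03 0'; python3 -m pendant '0 0 0.03 0; 0 0 0.03 0'; python3 -m pendant '0 0 0.03 0; 0 0 0.03 0'; python3 go.py
```

```text
clock: 26.6
tcp_pos: [0.5763, -0.1682, 0.0689]
orientation: [-3.12, 0.243, 0.011]
contact_force: [-0.2, -0.1, 0.1]
grip_width: -0.0003
clock: 26.77
tcp_pos: [0.5763, -0.1682, 0.0683]
orientation: [-3.12, 0.243, 0.011]
contact_force: [-0.3, 0.0, -0.3]
grip_width: -0.0
clock: 26.93
tcp_pos: [0.5763, -0.1682, 0.0678]
orientation: [-3.12, 0.243, 0.011]
contact_force: [0.2, -0.1, 1.9]
grip_width: 0.0001
t 26.93 tcp [ 576.3 -168.2   67.8] jaw -8.9 tilt [-0.0059  0.0122 -0.9999] F [ 0.2 -0.1  1.9] w 0.1 q [ 0.45  0.58 -0.35  1.84  0.26  0.78 -0.19]
```

Contact at about 68 mm, as expected. The half-way stop should come near 65 mm.

```bash
python3 -m pendant '0 0 0.03 0; 0 0 0.03 0; 0 0 0.03 0'; python3 -m pendant '0 0 0.03 0; 0 0 0.03 0; 0 0 0.03 0'; python3 -m pendant '0 0 0.03 0; 0 0 0.03 0'
```

```text
clock: 27.18
tcp_pos: [0.5764, -0.1682, 0.067]
orientation: [-3.121, 0.243, 0.011]
contact_force: [-0.5, 0.0, 1.4]
grip_width: 0.0001
clock: 27.43
tcp_pos: [0.5764, -0.1682, 0.0663]
orientation: [-3.121, 0.243, 0.011]
contact_force: [-0.5, 0.3, 1.9]
grip_width: 0.0004
clock: 27.6
tcp_pos: [0.5764, -0.1682, 0.0658]
orientation: [-3.121, 0.243, 0.01]
contact_force: [-1.5, 0.1, 2.9]
grip_width: -0.0001
```

```bash
python3 -m pendant '0 0 0.03 0; 0 0 0.03 0'; python3 -m pendant '0 0 0.03 0; 0 0 0.03 0'; python3 -m pendant '0 0 0.03 0; 0 0 0.03 0'
```

```text
clock: 27.77
tcp_pos: [0.5764, -0.1682, 0.0652]
orientation: [-3.121, 0.243, 0.01]
contact_force: [-1.1, 0.1, 2.3]
grip_width: 0.0
clock: 27.93
tcp_pos: [0.5766, -0.1682, 0.0651]
orientation: [-3.121, 0.243, 0.01]
contact_force: [-2.7, 1.2, 6.2]
grip_width: 0.0
clock: 28.1
tcp_pos: [0.5766, -0.1682, 0.0652]
orientation: [-3.121, 0.243, 0.01]
contact_force: [-2.5, 0.8, 5.3]
grip_width: -0.0003
```

It has stalled at 65.1 mm with 5–6 N, which is the half-way stop. I'll hold it there well over a second.

```bash
python3 -m pendant '0 0 0.03 0; 0 0 0.03 0; 0 0 0.03 0; 0 0 0.03 0; 0 0 0.03 0; 0 0 0.03 0'; python3 -m pendant '0 0 0.03 0; 0 0 0.03 0; 0 0 0.03 0; 0 0 0.03 0; 0 0 0.03 0; 0 0 0.03 0';  python3 -m pendant '0 0 0.03 0; 0 0 0.03 0; 0 0 0.03 0; 0 0 0.03 0; 0 0 0.03 0; 0 0 0.03 0'; python3 go.py
```

```text
clock: 28.6
tcp_pos: [0.5766, -0.1682, 0.0652]
orientation: [-3.122, 0.243, 0.01]
contact_force: [-1.7, 0.8, 5.2]
grip_width: -0.0002
clock: 29.1
tcp_pos: [0.5766, -0.1682, 0.0652]
orientation: [-3.123, 0.244, 0.01]
contact_force: [-2.0, 0.6, 5.5]
grip_width: 0.0
clock: 29.6
tcp_pos: [0.5766, -0.1683, 0.0652]
orientation: [-3.124, 0.244, 0.01]
contact_force: [-2.8, 0.8, 5.3]
grip_width: 0.0002
t 29.6 tcp [ 576.6 -168.3   65.2] jaw -8.93 tilt [-0.0057  0.0089 -0.9999] F [-2.8  0.8  5.3] w 0.2 q [ 0.45  0.58 -0.35  1.84  0.26  0.77 -0.2 ]
```

```bash
python3 -m pendant '0 0 0.06 0; 0 0 0.08 0'; python3 -m pendant '0 0 0.09 0; 0 0 0.09 0'; python3 -m pendant '0 0 0.09 0; 0 0 0.09 0'
```

```text
clock: 29.77
tcp_pos: [0.5767, -0.1683, 0.0649]
orientation: [-3.124, 0.244, 0.01]
contact_force: [-2.4, 0.6, 8.7]
grip_width: 0.0005
clock: 29.93
tcp_pos: [0.577, -0.1683, 0.0646]
orientation: [-3.125, 0.244, 0.009]
contact_force: [-2.6, 0.3, 10.4]
grip_width: -0.0
clock: 30.1
tcp_pos: [0.577, -0.1683, 0.0643]
orientation: [-3.125, 0.244, 0.009]
contact_force: [-3.5, 0.1, 10.4]
grip_width: 0.0001
```

```bash
python3 -m pendant '0 0 0.11 0; 0 0 0.11 0; 0 0 0.11 0'; python3 -m pendant '0 0 0.11 0; 0 0 0.11 0; 0 0 0.11 0'; python3 -m pendant '0 0 0.11 0; 0 0 0.11 0; 0 0 0.11 0'
```

```text
clock: 30.35
tcp_pos: [0.5771, -0.1683, 0.0636]
orientation: [-3.127, 0.245, 0.009]
contact_force: [-4.6, 0.8, 11.0]
grip_width: -0.0003
clock: 30.6
tcp_pos: [0.5771, -0.1683, 0.0632]
orientation: [-3.128, 0.245, 0.009]
contact_force: [-3.9, 0.8, 13.2]
grip_width: -0.0
clock: 30.85
tcp_pos: [0.5771, -0.1683, 0.0629]
orientation: [-3.129, 0.246, 0.009]
contact_force: [-3.9, -0.0, 11.7]
grip_width: -0.0002
```

```bash
python3 -m pendant '-0.01 0 0.14 0; -0.01 0 0.14 0; -0.01 0 0.14 0'; python3 -m pendant '-0.01 0 0.14 0; -0.01 0 0.14 0; -0.01 0 0.14 0';  python3 -m pendant '-0.01 0 0.14 0; -0.01 0 0.14 0'
```

```text
clock: 31.1
tcp_pos: [0.577, -0.1683, 0.062]
orientation: [-3.13, 0.246, 0.008]
contact_force: [-5.4, 0.2, 14.0]
grip_width: -0.0002
clock: 31.35
tcp_pos: [0.5771, -0.1683, 0.062]
orientation: [3.132, -0.247, -0.007]
contact_force: [-4.9, 1.2, 14.8]
grip_width: 0.0001
clock: 31.52
tcp_pos: [0.5771, -0.1683, 0.062]
orientation: [3.131, -0.247, -0.007]
contact_force: [-4.7, 0.5, 14.8]
grip_width: 0.0001
```

```bash
python3 -m pendant '-0.01 0 0.18 0; -0.01 0 0.18 0; -0.01 0 0.18 0'; python3 -m pendant '0 0 -0.1 0; 0 0 -0.2 0; 0 0 -0.3 0; 0 0 -0.4 0; 0 0 -0.5 0; 0 0 -0.8 0; 0 0 -1 0; 0 0 -1 0'; python3 go.py
```

```text
clock: 31.77
tcp_pos: [0.5774, -0.1683, 0.062]
orientation: [3.128, -0.247, -0.005]
contact_force: [-6.6, 1.3, 19.5]
grip_width: -0.0002
clock: 32.43
tcp_pos: [0.5762, -0.1678, 0.1075]
orientation: [3.129, -0.247, -0.01]
contact_force: [-0.5, -0.3, 0.3]
grip_width: -0.0003
t 32.43 tcp [ 576.2 -167.8  107.5] jaw -9.02 tilt [-0.0068 -0.0027 -1.    ] F [-0.5 -0.3  0.3] w -0.3 q [ 0.45  0.53 -0.36  1.82  0.24  0.85 -0.19]
```

```bash
python3 -m pendant '0 0 -2 0; 0 0 -3 0; 0 0 -3 0; 0 -1 -2 0; 0 -3 0 0; 0 -3.5 0 0; 0 -3.5 0 0; 0 -3.5 0 0'; python3 -m pendant '0 -3.5 0 0; 0 -3.5 0 0; 0 -3.5 0 0; 0 -2 0 0; 0 0 0 0; 0 0 0 0; 0 0 0 0; 0 0 0 0'; python3 go.py
python3 - <<'E'
from h import *
snap('side','side14'); crop('side14',285,160,355,230,8,'k1')
snap('top','top14'); crop('top14',305,190,375,270,8,'k2')
E
```

```text
clock: 33.1
tcp_pos: [0.6022, -0.0324, 0.2227]
orientation: [3.12, -0.277, 0.007]
contact_force: [-0.5, 0.4, -0.2]
grip_width: -0.0
clock: 33.77
tcp_pos: [0.6248, 0.1074, 0.2306]
orientation: [3.128, -0.259, 0.019]
contact_force: [0.1, 0.3, -0.5]
grip_width: 0.0002
t 33.77 tcp [624.8 107.4 230.6] jaw -9.46 tilt [ 0.0119 -0.0035 -0.9999] F [ 0.1  0.3 -0.5] w 0.2 q [ 0.07  0.45 -0.46  1.64  0.23  1.1  -0.62]
```

View pics/k1.png

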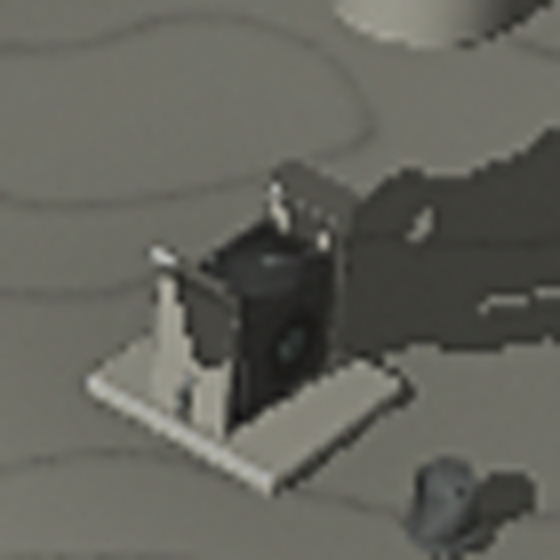

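View pics/k2.png

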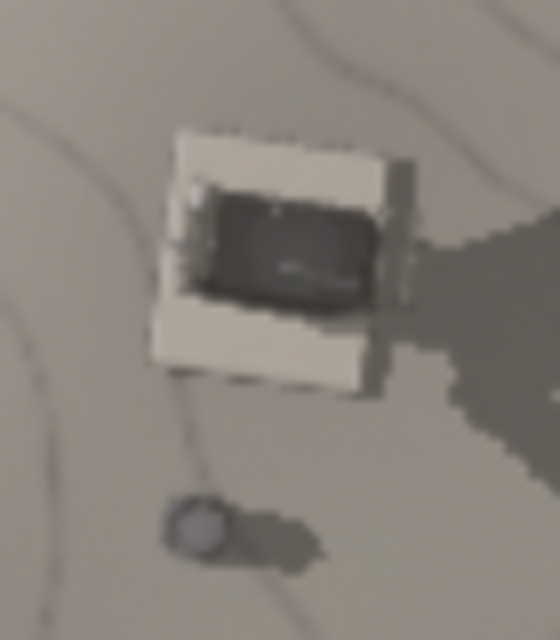

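View pics/top14.png

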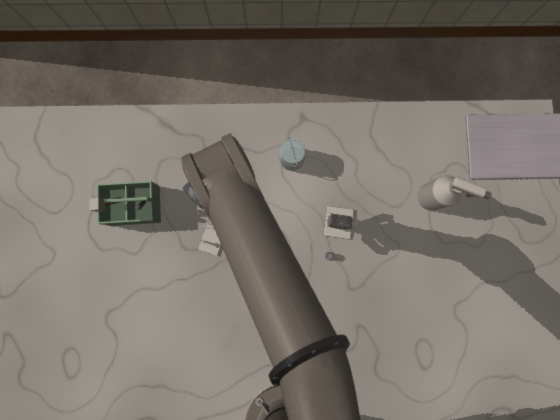

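Run:
```python
from m1 import *
f=load('top14')
print(fit(pts(f,305,190,8,[(180,130),(385,158),(362,390),(153,360)],.010),[(45,40),(45,-40),(-45,-40),(-45,40)]))
print(fit(pts(f,305,190,8,[(218,190),(380,217),(363,318),(193,292)],.060),[(18,27),(18,-27),(-18,-27),(-18,27)]))
crop('top14',325,208,357,236,20,'k3')
```

```text
origin [ 575.1 -168.4] yaw -8.5 res [[-1.7, -0.9], [-1.7, 2.1], [1.3, 0.5], [2.0, -1.6]]
(array([ 575.10959204, -168.44805481]), np.float64(-0.14848080228757962))
origin [ 572.8 -167.3] yaw -11.2 res [[0.5, 1.4], [0.2, -3.1], [-0.3, -2.7], [-0.4, 4.5]]
(array([ 572.80176099, -167.27058206]), np.float64(-0.19461801964119335))
```

View pics/k3.png

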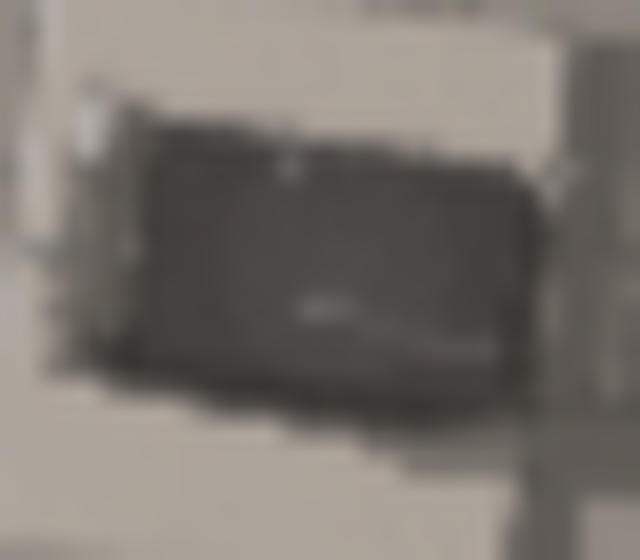

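The camera is in the stand with its lens to the nut, and the nut, jar and sprayer sit at the same pixels as at the start. The robot is clear, so I'm handing in.

Run:
```python
from h import *
print(np.abs(r.get_obs()['qvel']).max()); print(r.hand_in())
```

```text
0.003658015676604477
the job is handed in; nothing more can be done
None
```

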